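# Load the full puzzle box into the spring cradle

## Robot

A 7-joint arm with a two-finger parallel gripper is mounted at the origin on the work surface. World frame = base frame: x ahead of the robot, y to its left, z up, the work surface at z = 0. Lengths are in mm, angles in degrees, forces in N, time in s.
With the tool pointing down it reaches from about 400 to 850 mm from the base axis. Payload 4.5 kg.
Tool frame: the origin (TCP) lies at the very end of the fingers, on their centre line; the grasp point (between the pads) lies 19 mm behind it; z points along the fingers, y is the line along which they close (so a half turn about z gives the same grasp; the last joint's range is limited). The gripper opens to 85 mm and grips with 20 to 120 N. Pads are 22 mm wide; open, the fingers measure 114 mm over their backs; the gripper's body (76 mm by 85 mm) begins 54 mm behind the grasp point. The pads swing forward as they close: fully open they stand 13 mm farther back than shut.
Start: joints at [-61.662, 39.483, -11.15, 89.685, 9.013, 51.709, -12.324], TCP at [277.902, 559.846, 203.317] pointing down, gripper open.
Joint ranges: [-172.22, 172.22], [-26.19, 119.32], [-84.43, 86.54], [7.71, 146.69], [-57.33, 237.33], [2.42, 119.75], [-152.13, 152.13]. Speed limits (degrees/s): [147.25, 147.25, 180, 180, 180, 180, 180].

## Interface

Orientations are given as a 3x3 rotation matrix whose columns are the frame's x, y, z axes.
In Python, from plant import bot gives the robot as it stands.
- The arm moves only by the shell command python3 -m pendant 'ROWS' [FORCE]. ROWS is JSON, a list of rows, each an object of numbers: "tx", "ty", "tz": the shift along the tool's x, y, z in mm; "ax", "ay", "az": the turn, a rotation vector about the tool's x, y, z in degrees; "jaw": the opening, from 0 (shut) to 1 (fully open). A call has 1 to 20 rows; each row shifts and turns the commanded pose from where the row before left it, along the tool's axes as they then stand; what a row does not reach is not made up. A row lasts 1/12 s, in which the tool goes at most 41.7 mm and 7.16 degrees, less where a joint would pass 70% of its speed; a pose out of reach is approached as far as the arm can. A call with a gripper value outside its range is refused whole. The fingers move at their own pace and stop on an object; FORCE is the grip in N (left out, the last holds). Time passes only in rows, so rows that do not move let the fingers close. It gives the time, the measured TCP pose, the force, the opening and the grip force at its end, in the units of the state.
- bot.read_state(): the state, without advancing time (a new reading comes with each control period).
- bot.snapshot(name): name is "scene" or "top" or "wrist"; returns a dict with "color" (420x560x3 uint8, red, green, blue), "depth" (420x560 float32, mm along the optical axis (not along the pixel's ray), 0 where there is no reading), "fx", "fy", "cx", "cy" (pixels), "distortion" ([k1, k2, p1, p2, k3] as OpenCV has them; the pictures are not rectified), "cam_to_world" (4x4, takes a point from camera to world coordinates). Camera axes: x right, y up, looking along -z (the intrinsics and any distortion apply to the point x, -y, -z); pixel columns grow to the right and rows downward; lengths in mm; the calibration is good to about 2 mm. A picture is of the moment at which its call begins.
- bot.close_job(): hands the job in; it is judged then, once.
Trained networks look in a picture, given as the dict that the camera call returned (one of the last four; its "shot" number tells which), for a name from the list of things; names that differ only in an ending like _2 or _b are one class to them, and where a whole thing is asked for, a point or a joint stands for the part that bears it (a point fixed in the world has none). Each returns a list of dicts, best first, with "p" (0 to 1); they miss things now and then, are a little off and sometimes report something else, mostly with a low value. They report only what shows in the picture. A call takes as long as a camera call.
- bot.recognise(label, picture): "xy" ([column, row] as shares, 0 to 1, of the picture: columns of its width, rows of its height, amid what is visible of it).
- bot.pinpoint(label, picture): "xy" ([column, row] as shares, 0 to 1, of the picture: columns of its width, rows of its height: a listed point, or the origin of a listed thing).
The state is a dict: "time": time; "joint_positions": joint angles; "joint_vel": joint speeds; "tau": joint torques, N m; "position": TCP position; "ee_rot": TCP orientation; "ft_force": force on the tool from outside, world axes, zero at the start; "wrist_torque": the same for the moment, N m; "opening": finger opening in mm; "grasp_force": force on a finger pad.
Only numpy, scipy, OpenCV 4.12 (cv2) and the standard library are available. Lean on these libraries where they do the work, as an engineer would, in place of code of your own. Each camera call takes 0.05 s, during which the arm holds its last target. There are 200 camera calls.

## Task

Of the two look-alike lidded puzzle boxes one is full: lift them to feel which is heavy, and set that one in the spring cradle with one end low against the spring plate and the other propped on the sill, then let go. Push the propped end against the spring until it drops behind the sill and the box lies flat on the cradle floor, held by the spring. The empty box ends upright on the bench; leave everything else where it lies.

Things in the scene. Friction and masses are not known exactly. Their poses are not given: they have to be found in the camera images.
- box_a_center (a point): Centre of one of two look-alike lidded wooden puzzle boxes, 120 mm long (x) x 50 mm wide (y) x 44 mm high (z), plain wood with marquetry on the lid, standing on the bench; the same either way round. One of the two is full (440 to 540 g), the other empty (160 to 200 g); which is which changes and cannot be seen.
- box_b_center (a point): Centre of the other look-alike box, of the same size and axes.
- cradle: Spring cradle, dark wood, fixed to the bench, 235 x 100 mm. Origin on the bench top under the middle of the seat; x runs along it from sill to spring (roughly away from the robot), z up. Its floor is 12 mm above the bench. Two guide cheeks, 14 mm above the floor, inner faces at y = +-30 and outer at +-38 mm, run from x = -42 to +98 mm. Behind the plate: a spring housing up to 74 mm high.
- cradle_seat (a point): Middle of the cradle floor, 12 mm above the bench, axes as the cradle. A loaded box lies flat with its centre 22 mm above this point. A box propped against the free plate slopes 0.14 rad, its centre about 15 mm towards the sill and 30 mm above this point; it must go about 17 mm towards the spring before its lower edge clears the sill, and may then need pressing down.
- sill_edge (a point): Middle of the inner top edge of the sill, a flat step 14 mm above the cradle floor (26 mm above the bench), 60 mm wide, from cradle x = -90 to this edge at x = -60 mm.
- plate_face (a point): Middle of the steel spring plate's face, 52 mm wide and 56 mm high, which looks towards the sill; it moves with the plate. When free it stands at cradle x = +48 mm, so the free gap to the sill is 108 mm, 12 mm less than a box's length. A coil spring stands behind it.
- plate (a joint): How far the spring plate is pressed in, m: 0 free, at most 0.034, 0.012 with a box loaded. It takes about 3 N to start and 350 N/m more (7 N loaded, 10 N at 0.021).
- strip0: Lowest of a stack of three thin cedar strips, each 160 x 32 x 10 mm, a bystander. Origin under its centre.
- strip1: Middle strip of the stack. Origin under its centre.
- strip2: Top strip of the stack. Origin under its centre.
- caul: Square aluminium caul, 100 x 100 x 12 mm, a bystander. Origin under its centre.
- disc: Heavy brass disc weight, 72 mm across, 24 mm high, a bystander. Origin under its centre.
- lacquer_lid: Red-lacquered box lid, 130 x 90 x 22 mm, a bystander. Origin under its centre.

How it is judged:
By the outcome, as a careful person would: the job done as asked, in the order asked, and still so for the second after the job is handed in, with the robot touching nothing.
It also fails if it takes over 64 s, if anything falls off the work surface, if the arm or the gripper's body presses on something with over 40 N, if the wrist force passes 120 N, or if a joint passes its speed limit or range.

## Working session

There is one attempt and no reset: what is moved stays moved. The work goes in short steps, Python scripts to look and compute and a shell command to move; the robot and the scene stay as the last step left them, time stands still between calls to the robot, and variables do not carry over. Pictures are saved under pics/ and viewed, at most 10 in all, crops included, and the job is handed in when it is done.

```bash
ls; mkdir -p pics; cat > h.py <<'E'
import numpy as np, cv2
from plant import bot
def ray(p,uv):
    K=np.array([[p["fx"],0,p["cx"]],[0,p["fy"],p["cy"]],[0,0,1.]])
    n=cv2.undistortPoints(np.array([[uv]],float),K,np.array(p["distortion"],float))[0,0]
    return np.array([n[0],-n[1],-1.])
def world(p,uv,z=None):
    T=np.array(p["cam_to_world"]); d=ray(p,uv); o=T[:3,3]; w=T[:3,:3]@d
    if z is not None: return o+w*(z-o[2])/w[2]
    u,v=int(round(uv[0])),int(round(uv[1]))
    a=p["depth"][max(v-2,0):v+3,max(u-2,0):u+3]; a=a[a>0]
    return o+w*np.median(a) if a.size else None
def px(xy): return (xy[0]*560,xy[1]*420)
def save(p,n,s=1.4): cv2.imwrite(f"pics/{n}.png",cv2.resize(p["color"][:,:,::-1],None,fx=s,fy=s))
E
python3 - <<'E'
from h import *
np.set_printoptions(precision=1,suppress=True)
for c in ("top","scene"):
    p=bot.snapshot(c); save(p,c+"1")
    for l in ["box_a_center","cradle","cradle_seat","sill_edge","plate_face","strip2","caul","disc","lacquer_lid"]:
        for r in bot.pinpoint(l,p)[:3]:
            u=px(r["xy"]); print(c,l,round(r["p"],2),np.array(u),world(p,u))
E
```

```text
pics
top box_a_center 0.86 [194.9 257.1] [465.4 244.5  43.5]
top box_a_center 0.51 [278.4 195.7] [622.1  35.5  13.1]
top cradle 0.6 [279.5 215.5] [570.1  33.7  12.5]
top sill_edge 0.86 [270.5 236.5] [514.8  57.5  24.6]
top sill_edge 0.75 [117.2 228.4] [543.7 452.5  22.8]
top sill_edge 0.55 [195.  152.3] [740.1 251.8  29.6]
top plate_face 0.66 [281.  195.6] [622.   28.7  14.4]
top strip2 0.73 [195.7 158.2] [723.4 249.3  31. ]
top strip2 0.43 [193.7 154.6] [733.5 254.9  30.7]
top caul 0.79 [455.5 180.7] [ 653.7 -439.4   10.8]
top disc 0.97 [379.3 173.9] [ 672.4 -229.6   24.3]
top disc 0.73 [395.3 257.5] [ 452.4 -251.5   43.5]
top lacquer_lid 0.58 [114.8 228. ] [544.8 458.8  23. ]
scene box_a_center 0.88 [353.8 188.6] [490.6 240.2  45.4]
scene box_a_center 0.52 [286.3 224.6] [626.4  30.5  65.1]
scene cradle 0.88 [283.6 224.8] [626.7  23.7  65.6]
scene cradle_seat 0.6 [285.  221.6] [619.8  28.2  69.5]
scene sill_edge 0.83 [283.8 208.8] [514.4  43.8  15.1]
scene plate_face 0.61 [286.2 231.3] [641.9  28.1  57.4]
scene strip2 0.75 [385.1 263. ] [749.9 251.9  28.4]
scene strip2 0.64 [383.3 268.9] [750.7 250.4   8.2]
scene strip2 0.63 [385.4 262.3] [748.2 253.   28.8]
scene caul 0.57 [ 95. 271.] [ 670.2 -434.7   12.1]
scene disc 0.73 [179.8 268.3] [ 698.4 -235.8   23.3]
scene lacquer_lid 0.58 [437.4 205.5] [563.9 454.8  24.3]
```

View pics/top1.png

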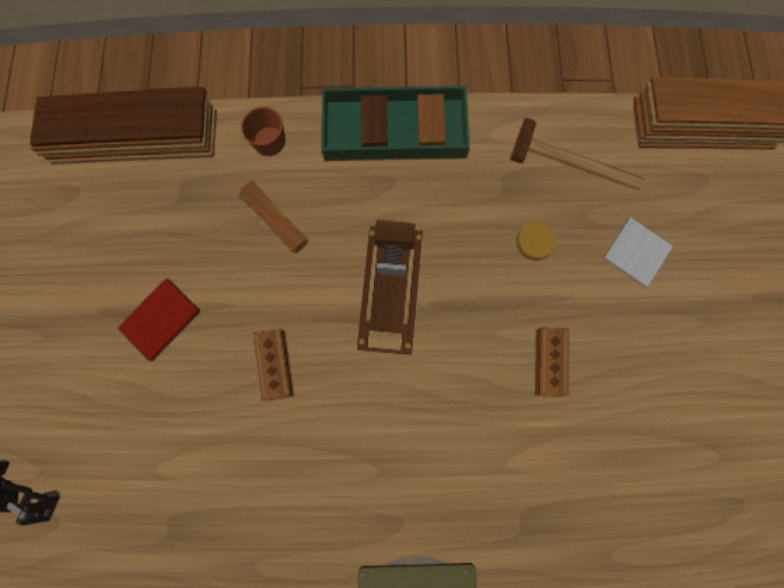

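View pics/scene1.png

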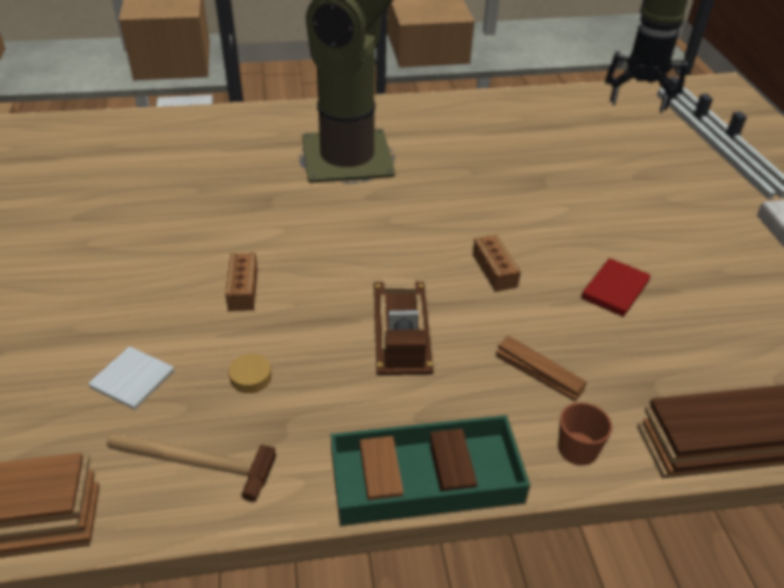

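```bash
cat >> h.py <<'E'
def cloud(p):
    T=np.array(p["cam_to_world"]); K=np.array([[p["fx"],0,p["cx"]],[0,p["fy"],p["cy"]],[0,0,1.]])
    v,u=np.mgrid[:420,:560]
    n=cv2.undistortPoints(np.stack([u,v],-1).reshape(-1,1,2).astype(float),K,np.array(p["distortion"],float))[:,0].reshape(420,560,2)
    c=np.stack([n[...,0],-n[...,1],-np.ones((420,560))],-1)*p["depth"][...,None]
    w=c@T[:3,:3].T+T[:3,3]; w[p["depth"]<=0]=np.nan; return w
def fit(P):
    (c,s,a)=cv2.minAreaRect(P[:,:2].astype(np.float32))
    if s[0]<s[1]: s=s[::-1]; a+=90
    a=(a+90)%180-90
    return np.round([*c,*s,a],1)
E
python3 - <<'E'
from h import *
np.set_printoptions(precision=1,suppress=True)
for c in ("top",):
    p=bot.snapshot(c); W=cloud(p).reshape(-1,3)
    def sel(x0,x1,y0,y1,z0,z1): 
        return W[(W[:,0]>x0)&(W[:,0]<x1)&(W[:,1]>y0)&(W[:,1]<y1)&(W[:,2]>z0)&(W[:,2]<z1)]
    for n,r in dict(L=(380,560,180,310,36,50),R=(380,560,-320,-180,36,50),hous=(560,780,-60,120,66,85),plate=(560,680,-60,120,50,64),sill=(470,560,-20,110,21,31),frame=(470,760,-60,120,6,85),cheek=(530,660,-40,110,21,32)).items():
        P=sel(*r); print(n,len(P),fit(P) if len(P)>4 else '',P.mean(0), np.median(P,0))
save({"color":p["color"][140:275,230:330]},"cradle",4.4)
E
```

```text
L 1002 [458.8 247.4 121.   52.    8.1] [457.6 247.4  43.8] [456.1 247.2  43.8]
R 982 [ 451.6 -252.1  120.2   50.9   -3.5] [ 451.2 -251.3   43.3] [ 450.9 -251.3   43.3]
hous 468 [664.1  28.5  86.9  69.9  -6.6] [679.1  26.5  73.1] [684.6  26.8  73.4]
plate 140 [646.9  30.4  66.   52.4  83.3] [650.4  30.2  57.5] [650.3  30.2  57.8]
sill 350 [520.9  43.5  76.3  76.1  -1.4] [508.   45.8  25.9] [502.9  46.4  25.9]
frame 3566 [600.7  35.2 244.  156.1  -6.2] [594.8  36.1  25.6] [596.6  35.8  14. ]
cheek 345 [597.9  36.1 132.   76.   -6.6] [599.2  35.6  26.1] [601.5  30.5  25.9]
```

View pics/cradle.png

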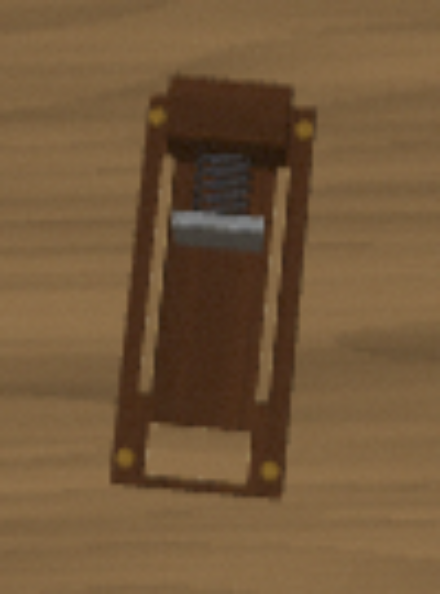

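```bash
cat >> h.py <<'E'
from scipy.spatial.transform import Rotation as R
np.set_printoptions(precision=2,suppress=True)
def goal(yaw,pitch=0):
    # tool down, tool x along world direction yaw (mod 180); pitch tips the x-end down (deg)
    a=np.radians(yaw); x=np.array([np.cos(a),np.sin(a),0]); z=np.array([0,0,-1.]); 
    M=np.column_stack([x,np.cross(z,x),z]); return R.from_matrix(M)*R.from_euler('y',-pitch,degrees=True)
def plan(pos,yaw,pitch=0):
    s=bot.read_state(); A=R.from_matrix(np.array(s["ee_rot"])); best=None
    for f in (0,180):
        G=goal(yaw+f,pitch if f==0 else -pitch); v=(A.inv()*G).as_rotvec(degrees=True)
        if best is None or np.linalg.norm(v)<np.linalg.norm(best[0]): best=(v,G)
    d=np.array(pos)-np.array(s["position"])
    print("t",s["time"],"pos",np.array(s["position"]),"xaxis",A.as_matrix()[:,0],"q7",s["joint_positions"][6]); print("turn",best[0],"shift now",A.inv().apply(d),"shift after turn",best[1].inv().apply(d))
    print("F",np.array(s["ft_force"]),"open",s["opening"],"grip",s["grasp_force"])
E
python3 -c "
from h import *
plan([458.8,247.4,110],8.1)
plan([451.6,-252.1,110],-3.5)"
```

```text
t 1.05 pos [277.94 559.84 203.32] xaxis [-0.9   0.44 -0.  ] q7 -12.324169930014211
turn [  0.    0.  -34.5] shift now [-300.93 -199.44   93.31] shift after turn [-135.04 -334.81   93.32]
F [-0.14 -0.28 -0.51] open 85.09741786399607 grip 0.0
t 1.05 pos [277.94 559.84 203.32] xaxis [-0.9   0.44 -0.  ] q7 -12.324169930014211
turn [  0.01   0.   -22.9 ] shift now [-516.59 -650.04   93.28] shift after turn [-222.91 -799.82   93.32]
F [-0.14 -0.28 -0.51] open 85.09741786399607 grip 0.0
```

```bash
python3 -m pendant '[{"az":-6.9,"jaw":1},{"az":-6.9},{"az":-6.9},{"az":-6.9},{"az":-6.9},{"tx":-9.65,"ty":-23.9,"tz":6.6},{"tx":-9.65,"ty":-23.9,"tz":6.6},{"tx":-9.65,"ty":-23.9,"tz":6.6},{"tx":-9.65,"ty":-23.9,"tz":6.6},{"tx":-9.65,"ty":-23.9,"tz":6.6},{"tx":-9.65,"ty":-23.9,"tz":6.6},{"tx":-9.65,"ty":-23.9,"tz":6.6},{"tx":-9.65,"ty":-23.9,"tz":6.6},{"tx":-9.65,"ty":-23.9,"tz":6.6},{"tx":-9.65,"ty":-23.9,"tz":6.6},{"tx":-9.65,"ty":-23.9,"tz":6.6},{"tx":-9.65,"ty":-23.9,"tz":6.6},{"tx":-9.65,"ty":-23.9,"tz":6.6},{"tx":-9.65,"ty":-23.9,"tz":6.6}]' 40
python3 - <<'E'
from h import *
p=bot.snapshot("wrist"); save(p,"w1",1); W=cloud(p).reshape(-1,3)
P=W[(W[:,2]>36)&(W[:,2]<50)&(abs(W[:,0]-459)<90)&(abs(W[:,1]-247)<60)]
print(len(P),fit(P) if len(P)>5 else '')
plan([458.8,247.4,14],8.1)
E
```

```text
39 [442.  221.7  19.4   8.2 -21.8]
t 1.1 pos [277.91 559.84 203.31] xaxis [-0.9   0.44 -0.  ] q7 -12.324806133522841
turn [  0.    0.  -34.5] shift now [-300.95 -199.43  189.3 ] shift after turn [-135.06 -334.81  189.31]
F [-0.35 -0.42  0.16] open 85.35832757201777 grip 0.0$[0]: bad value
```

View pics/w1.png

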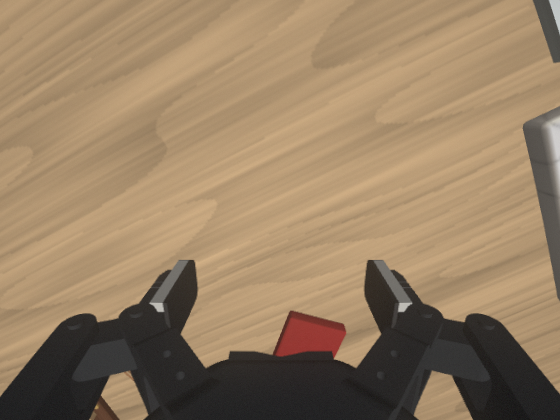

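The call was refused and the arm has not moved. The picture shows bare bench with the fingertips at about (180,270) and (375,270). I'll retry without the jaw key, since that is the likely cause.

```bash
python3 -m pendant '[{"az":-6.9},{"az":-6.9},{"az":-6.9},{"az":-6.9},{"az":-6.9},{"tx":-9.65,"ty":-23.9,"tz":6.6},{"tx":-9.65,"ty":-23.9,"tz":6.6},{"tx":-9.65,"ty":-23.9,"tz":6.6},{"tx":-9.65,"ty":-23.9,"tz":6.6},{"tx":-9.65,"ty":-23.9,"tz":6.6},{"tx":-9.65,"ty":-23.9,"tz":6.6},{"tx":-9.65,"ty":-23.9,"tz":6.6},{"tx":-9.65,"ty":-23.9,"tz":6.6},{"tx":-9.65,"ty":-23.9,"tz":6.6},{"tx":-9.65,"ty":-23.9,"tz":6.6},{"tx":-9.65,"ty":-23.9,"tz":6.6},{"tx":-9.65,"ty":-23.9,"tz":6.6},{"tx":-9.65,"ty":-23.9,"tz":6.6},{"tx":-9.65,"ty":-23.9,"tz":6.6}]' 40; python3 -m pendant '[{"tx":0,"ty":0,"tz":0,"ax":0,"ay":0,"az":0,"jaw":1.0}]' 40
```

```text
time: 1.18
position: [277.9, 559.8, 203.3]
ee_rot: [[-0.896, 0.445, 0.0], [0.445, 0.896, 0.0], [0.0, 0.0, -1.0]]
ft_force: [0.6, 0.4, -0.3]
opening: 85.4
grasp_force: 0.0$[0]: bad value
```

```bash
python3 -m pendant '[{"tx":0,"ty":0,"tz":0,"ax":0,"ay":0,"az":-6.9,"jaw":1.0},{"az":-6.9}]' 40; echo; echo ---;  python3 -m pendant '[{"tx":0,"ty":0,"tz":0,"ax":0,"ay":0,"az":-6.9,"jaw":1}]'
```

```text
---
time: 1.27
position: [277.7, 559.9, 203.4]
ee_rot: [[-0.943, 0.333, 0.0], [0.333, 0.943, -0.0], [-0.0, 0.0, -1.0]]
ft_force: [-0.1, -0.1, -0.2]
opening: 85.3
grasp_force: 0.0$[1]: bad value
```

```bash
python3 -m pendant '[{"tx":0,"ty":0,"tz":0,"ax":0,"ay":0,"az":-6.9,"jaw":1},{"tx":0,"ty":0,"tz":0,"ax":0,"ay":0,"az":-6.9,"jaw":1},{"tx":0,"ty":0,"tz":0,"ax":0,"ay":0,"az":-6.9,"jaw":1},{"tx":0,"ty":0,"tz":0,"ax":0,"ay":0,"az":-6.9,"jaw":1},{"tx":-11.25,"ty":-27.9,"tz":7.8,"ax":0,"ay":0,"az":0,"jaw":1},{"tx":-11.25,"ty":-27.9,"tz":7.8,"ax":0,"ay":0,"az":0,"jaw":1},{"tx":-11.25,"ty":-27.9,"tz":7.8,"ax":0,"ay":0,"az":0,"jaw":1},{"tx":-11.25,"ty":-27.9,"tz":7.8,"ax":0,"ay":0,"az":0,"jaw":1},{"tx":-11.25,"ty":-27.9,"tz":7.8,"ax":0,"ay":0,"az":0,"jaw":1},{"tx":-11.25,"ty":-27.9,"tz":7.8,"ax":0,"ay":0,"az":0,"jaw":1},{"tx":-11.25,"ty":-27.9,"tz":7.8,"ax":0,"ay":0,"az":0,"jaw":1},{"tx":-11.25,"ty":-27.9,"tz":7.8,"ax":0,"ay":0,"az":0,"jaw":1},{"tx":-11.25,"ty":-27.9,"tz":7.8,"ax":0,"ay":0,"az":0,"jaw":1},{"tx":-11.25,"ty":-27.9,"tz":7.8,"ax":0,"ay":0,"az":0,"jaw":1},{"tx":-11.25,"ty":-27.9,"tz":7.8,"ax":0,"ay":0,"az":0,"jaw":1},{"tx":-11.25,"ty":-27.9,"tz":7.8,"ax":0,"ay":0,"az":0,"jaw":1},{"tx":0,"ty":0,"tz":0,"ax":0,"ay":0,"az":0,"jaw":1}]' 40
python3 - <<'E'
from h import *
p=bot.snapshot("wrist"); save(p,"w2",1); W=cloud(p).reshape(-1,3)
P=W[(W[:,2]>36)&(W[:,2]<50)&(abs(W[:,0]-459)<90)&(abs(W[:,1]-247)<60)]
print(len(P),fit(P) if len(P)>5 else '')
plan([458.8,247.4,14],8.1)
E
```

```text
time: 2.68
position: [461.8, 238.7, 108.1]
ee_rot: [[-0.991, -0.131, -0.0], [-0.131, 0.991, -0.008], [0.001, -0.008, -1.0]]
ft_force: [-0.3, -0.4, -0.1]
opening: 85.3
grasp_force: 0.0
8099 [458.1 247.3 121.1  50.2   8.4]
t 2.7333 pos [460.44 242.73 108.82] xaxis [-0.99 -0.13  0.  ] q7 39.18209939337459
turn [-0.21 -0.05 -0.42] shift now [ 0.91  5.2  94.8 ] shift after turn [ 0.96  4.86 94.82]
F [-0.29  1.19 -0.64] open 85.28161689305695 grip 0.0
```

View pics/w2.png

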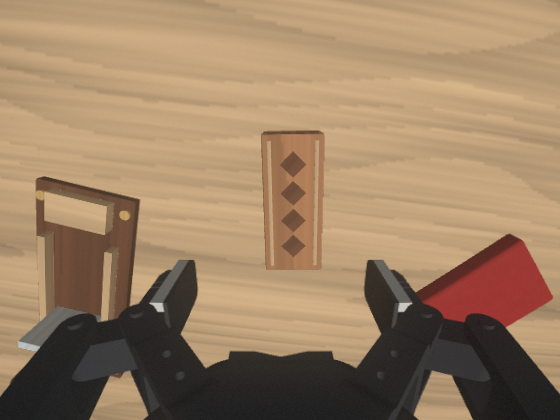

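```bash
python3 -m pendant '[{"tx":0,"ty":0,"tz":0,"ax":0,"ay":0,"az":0,"jaw":1},{"tx":0,"ty":0,"tz":0,"ax":0,"ay":0,"az":0,"jaw":1},{"tx":0,"ty":0,"tz":20,"ax":0,"ay":0,"az":0,"jaw":1},{"tx":0,"ty":0,"tz":20,"ax":0,"ay":0,"az":0,"jaw":1},{"tx":0,"ty":0,"tz":15,"ax":0,"ay":0,"az":0,"jaw":1}]' 40
python3 -c "
from h import *
plan([458.4,247.3,14],8.3)"
```

```text
time: 3.15
position: [458.1, 249.5, 54.3]
ee_rot: [[-0.99, -0.144, 0.0], [-0.144, 0.99, 0.002], [-0.001, 0.002, -1.0]]
ft_force: [-0.2, -0.5, 0.1]
opening: 85.5
grasp_force: 0.0
t 3.15 pos [458.06 249.48  54.27] xaxis [-0.99 -0.14 -0.  ] q7 36.001935353436934
turn [ 0.09  0.03 -0.04] shift now [ 0.01 -2.28 40.26] shift after turn [-0.02 -2.21 40.27]
F [-0.15 -0.53  0.09] open 85.4743506268801 grip 0.0
```

```bash
python3 -m pendant '[{"tx":0,"ty":0,"tz":14,"ax":0,"ay":0,"az":0,"jaw":1},{"tx":0,"ty":0,"tz":14,"ax":0,"ay":0,"az":0,"jaw":1},{"tx":0,"ty":0,"tz":12,"ax":0,"ay":0,"az":0,"jaw":1},{"tx":0,"ty":0,"tz":0,"ax":0,"ay":0,"az":0,"jaw":1},{"tx":0,"ty":0,"tz":0,"ax":0,"ay":0,"az":0,"jaw":0},{"tx":0,"ty":0,"tz":0,"ax":0,"ay":0,"az":0,"jaw":0},{"tx":0,"ty":0,"tz":0,"ax":0,"ay":0,"az":0,"jaw":0},{"tx":0,"ty":0,"tz":0,"ax":0,"ay":0,"az":0,"jaw":0},{"tx":0,"ty":0,"tz":0,"ax":0,"ay":0,"az":0,"jaw":0},{"tx":0,"ty":0,"tz":0,"ax":0,"ay":0,"az":0,"jaw":0}]' 40; python3 -m pendant '[{"tx":0,"ty":0,"tz":-10,"ax":0,"ay":0,"az":0,"jaw":0},{"tx":0,"ty":0,"tz":-15,"ax":0,"ay":0,"az":0,"jaw":0},{"tx":0,"ty":0,"tz":-15,"ax":0,"ay":0,"az":0,"jaw":0},{"tx":0,"ty":0,"tz":0,"ax":0,"ay":0,"az":0,"jaw":0},{"tx":0,"ty":0,"tz":0,"ax":0,"ay":0,"az":0,"jaw":0},{"tx":0,"ty":0,"tz":0,"ax":0,"ay":0,"az":0,"jaw":0}]'; python3 -m pendant '[{"tx":0,"ty":0,"tz":0,"ax":0,"ay":0,"az":0,"jaw":0},{"tx":0,"ty":0,"tz":0,"ax":0,"ay":0,"az":0,"jaw":0}]'
```

```text
time: 3.98
position: [460.0, 247.7, 16.4]
ee_rot: [[-0.99, -0.14, 0.003], [-0.14, 0.99, 0.001], [-0.003, 0.001, -1.0]]
ft_force: [-0.7, -1.1, 11.4]
opening: 12.0
grasp_force: 5.4
time: 4.48
position: [458.7, 247.2, 54.6]
ee_rot: [[-0.99, -0.141, -0.0], [-0.141, 0.99, 0.0], [0.0, 0.0, -1.0]]
ft_force: [0.0, 0.3, 0.1]
opening: -0.2
grasp_force: 0.0
time: 4.65
position: [458.3, 247.1, 54.1]
ee_rot: [[-0.99, -0.141, -0.001], [-0.141, 0.99, -0.001], [0.001, -0.001, -1.0]]
ft_force: [0.1, -0.1, 0.2]
opening: 0.2
grasp_force: 0.0
```

```bash
python3 - <<'E'
from h import *
p=bot.snapshot("wrist"); q=bot.snapshot("scene")
a=np.hstack([cv2.resize(p["color"],(400,300)),cv2.resize(q["color"][130:280,260:460],(400,300))]); save({"color":a},"w3",1)
W=cloud(bot.snapshot("top")).reshape(-1,3)
P=W[(W[:,2]>30)&(W[:,2]<50)&(abs(W[:,0]-459)<90)&(abs(W[:,1]-247)<70)]; print(len(P),fit(P))
E
```

```text
388 [459.7 242.1 121.5  39.5   9.9]
```

View pics/w3.png

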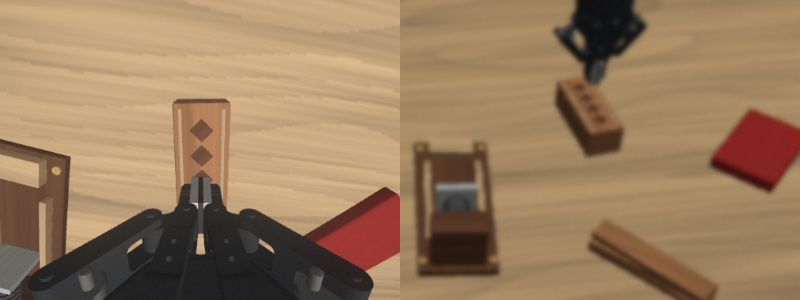

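```bash
python3 - <<'E'
from h import *
p=bot.snapshot("wrist"); W=cloud(p); T=np.array(p["cam_to_world"]); s=bot.read_state()
print("cam",T[:3,3],"tcp",np.array(s["position"]))
for r in range(235,330,8): print(r,[W[r,c].round(0).tolist() for c in (272,287)])
c=T[:3,:3].T@(np.array(s["position"])-T[:3,3]); print("tcp px",p["cx"]+p["fx"]*c[0]/-c[2],p["cy"]-p["fy"]*c[1]/-c[2])
P=W.reshape(-1,3); P=P[(P[:,2]>40)&(P[:,2]<48)&(abs(P[:,0]-459)<90)&(abs(P[:,1]-247)<60)]; print(len(P),P.min(0),P.max(0),np.median(P,0))
E
```

```text
cam [380.47 235.43 224.79] tcp [458.51 247.34  54.33]
235 [[459.0, 241.0, 44.0], [458.0, 251.0, 44.0]]
243 [[465.0, 242.0, 44.0], [464.0, 252.0, 44.0]]
251 [[448.0, 241.0, 89.0], [447.0, 248.0, 90.0]]
259 [[448.0, 241.0, 98.0], [447.0, 248.0, 99.0]]
267 [[448.0, 241.0, 106.0], [447.0, 248.0, 106.0]]
275 [[449.0, 241.0, 112.0], [448.0, 248.0, 112.0]]
283 [[449.0, 242.0, 118.0], [447.0, 248.0, 120.0]]
291 [[447.0, 242.0, 126.0], [446.0, 247.0, 126.0]]
299 [[447.0, 242.0, 131.0], [447.0, 247.0, 130.0]]
307 [[447.0, 242.0, 137.0], [449.0, 248.0, 132.0]]
315 [[449.0, 242.0, 138.0], [454.0, 248.0, 130.0]]
323 [[459.0, 243.0, 130.0], [458.0, 249.0, 130.0]]
tcp px 281.8424421178348 241.8036406861429
8936 [395.08 214.16  40.03] [500.8  278.49  46.66] [433.54 243.7   43.88]
```

The box is still at about (458,247). The wrist depth shows why the grasp missed. The shut fingertips end near z≈84 while the reported TCP is at 54, so they really stop about 28 mm short of it. They closed on top of the lid, at TCP z=16 with 11 N upward. I'll grasp about 28 mm deeper.

```bash
python3 -m pendant '[{"tx":0,"ty":0,"tz":0,"ax":0,"ay":0,"az":0,"jaw":1},{"tx":0,"ty":0,"tz":0,"ax":0,"ay":0,"az":0,"jaw":1},{"tx":0,"ty":0,"tz":0,"ax":0,"ay":0,"az":0,"jaw":1},{"tx":0,"ty":0,"tz":0,"ax":0,"ay":0,"az":0,"jaw":1},{"tx":0,"ty":0,"tz":0,"ax":0,"ay":0,"az":0,"jaw":1},{"tx":0,"ty":0,"tz":0,"ax":0,"ay":0,"az":0,"jaw":1},{"tx":0,"ty":0,"tz":0,"ax":0,"ay":0,"az":0,"jaw":1}]' 40
python3 -m pendant '[{"tx":0,"ty":0,"tz":14,"ax":0,"ay":0,"az":0,"jaw":1},{"tx":0,"ty":0,"tz":14,"ax":0,"ay":0,"az":0,"jaw":1},{"tx":0,"ty":0,"tz":14,"ax":0,"ay":0,"az":0,"jaw":1},{"tx":0,"ty":0,"tz":14,"ax":0,"ay":0,"az":0,"jaw":1},{"tx":0,"ty":0,"tz":12,"ax":0,"ay":0,"az":0,"jaw":1},{"tx":0,"ty":0,"tz":0,"ax":0,"ay":0,"az":0,"jaw":1},{"tx":0,"ty":0,"tz":0,"ax":0,"ay":0,"az":0,"jaw":1}]'
```

```text
time: 5.43
position: [458.8, 247.4, 54.7]
ee_rot: [[-0.99, -0.141, 0.0], [-0.141, 0.99, 0.0], [-0.0, 0.0, -1.0]]
ft_force: [-0.6, 0.5, -0.3]
opening: 83.3
grasp_force: 0.0
time: 6.02
position: [458.4, 247.3, -13.6]
ee_rot: [[-0.99, -0.141, -0.001], [-0.141, 0.99, -0.001], [0.001, -0.001, -1.0]]
ft_force: [-0.9, -0.1, 0.4]
opening: 85.2
grasp_force: 0.0
```

No contact force going down. Closing now, then lifting.

```bash
python3 -m pendant '[{"tx":0,"ty":0,"tz":0,"ax":0,"ay":0,"az":0,"jaw":0},{"tx":0,"ty":0,"tz":0,"ax":0,"ay":0,"az":0,"jaw":0},{"tx":0,"ty":0,"tz":0,"ax":0,"ay":0,"az":0,"jaw":0},{"tx":0,"ty":0,"tz":0,"ax":0,"ay":0,"az":0,"jaw":0},{"tx":0,"ty":0,"tz":0,"ax":0,"ay":0,"az":0,"jaw":0}]' 40; python3 -m pendant '[{"tx":0,"ty":0,"tz":-10,"ax":0,"ay":0,"az":0,"jaw":0},{"tx":0,"ty":0,"tz":-15,"ax":0,"ay":0,"az":0,"jaw":0},{"tx":0,"ty":0,"tz":-15,"ax":0,"ay":0,"az":0,"jaw":0},{"tx":0,"ty":0,"tz":0,"ax":0,"ay":0,"az":0,"jaw":0},{"tx":0,"ty":0,"tz":0,"ax":0,"ay":0,"az":0,"jaw":0},{"tx":0,"ty":0,"tz":0,"ax":0,"ay":0,"az":0,"jaw":0},{"tx":0,"ty":0,"tz":0,"ax":0,"ay":0,"az":0,"jaw":0}]'; python3 -m pendant '[{"tx":0,"ty":0,"tz":0,"ax":0,"ay":0,"az":0,"jaw":0},{"tx":0,"ty":0,"tz":0,"ax":0,"ay":0,"az":0,"jaw":0}]'
```

```text
time: 6.43
position: [459.2, 247.8, -12.4]
ee_rot: [[-0.99, -0.141, 0.001], [-0.141, 0.99, 0.001], [-0.001, 0.001, -1.0]]
ft_force: [-0.3, -0.0, 6.3]
opening: 49.6
grasp_force: 42.7
time: 7.02
position: [458.3, 247.0, 26.1]
ee_rot: [[-0.99, -0.141, -0.001], [-0.141, 0.99, -0.001], [0.001, -0.001, -1.0]]
ft_force: [0.2, -0.4, -1.3]
opening: 49.3
grasp_force: 42.1
time: 7.18
position: [458.3, 247.2, 26.1]
ee_rot: [[-0.99, -0.141, -0.001], [-0.141, 0.99, -0.001], [0.001, -0.001, -1.0]]
ft_force: [0.3, -0.1, -1.0]
opening: 49.4
grasp_force: 42.0
```

The lift reads about 1.1 N, so the left box is empty. I'll set it back down, then raise and cross to the right box.

```bash
python3 -m pendant '[{"tx":0,"ty":0,"tz":15,"ax":0,"ay":0,"az":0,"jaw":0},{"tx":0,"ty":0,"tz":15,"ax":0,"ay":0,"az":0,"jaw":0},{"tx":0,"ty":0,"tz":6,"ax":0,"ay":0,"az":0,"jaw":0},{"tx":0,"ty":0,"tz":3.5,"ax":0,"ay":0,"az":0,"jaw":0},{"tx":0,"ty":0,"tz":0,"ax":0,"ay":0,"az":0,"jaw":0},{"tx":0,"ty":0,"tz":0,"ax":0,"ay":0,"az":0,"jaw":0},{"tx":0,"ty":0,"tz":0,"ax":0,"ay":0,"az":0,"jaw":1},{"tx":0,"ty":0,"tz":0,"ax":0,"ay":0,"az":0,"jaw":1},{"tx":0,"ty":0,"tz":0,"ax":0,"ay":0,"az":0,"jaw":1},{"tx":0,"ty":0,"tz":0,"ax":0,"ay":0,"az":0,"jaw":1},{"tx":0,"ty":0,"tz":0,"ax":0,"ay":0,"az":0,"jaw":1},{"tx":0,"ty":0,"tz":-20,"ax":0,"ay":0,"az":0,"jaw":1},{"tx":0,"ty":0,"tz":-25,"ax":0,"ay":0,"az":0,"jaw":1},{"tx":0,"ty":0,"tz":-25,"ax":0,"ay":0,"az":0,"jaw":1},{"tx":0,"ty":0,"tz":-25,"ax":0,"ay":0,"az":0,"jaw":1},{"tx":0,"ty":0,"tz":-25,"ax":0,"ay":0,"az":0,"jaw":1},{"tx":0,"ty":0,"tz":-15,"ax":0,"ay":0,"az":0,"jaw":1}]' 40
python3 -c "
from h import *
plan([451.4,-251.8,110],-3.5)"
```

```text
time: 8.6
position: [459.5, 247.9, 124.6]
ee_rot: [[-0.99, -0.141, 0.002], [-0.141, 0.99, 0.002], [-0.003, 0.001, -1.0]]
ft_force: [-0.3, -0.1, 0.7]
opening: 85.3
grasp_force: 0.0
t 8.6 pos [459.5  247.86 124.57] xaxis [-0.99 -0.14 -0.  ] q7 39.35494748919216
turn [ 0.09  0.14 11.59] shift now [  78.36 -493.57   13.74] shift after turn [ -22.41 -499.22   14.57]
F [-0.32 -0.06  0.75] open 85.30517283181634 grip 0.0
```

```bash
python3 -m pendant '[{"tx":0,"ty":0,"tz":0,"ax":0,"ay":0,"az":5.8,"jaw":1},{"tx":0,"ty":0,"tz":0,"ax":0,"ay":0,"az":5.8,"jaw":1},{"tx":-1.5,"ty":-33.3,"tz":1,"ax":0,"ay":0,"az":0,"jaw":1},{"tx":-1.5,"ty":-33.3,"tz":1,"ax":0,"ay":0,"az":0,"jaw":1},{"tx":-1.5,"ty":-33.3,"tz":1,"ax":0,"ay":0,"az":0,"jaw":1},{"tx":-1.5,"ty":-33.3,"tz":1,"ax":0,"ay":0,"az":0,"jaw":1},{"tx":-1.5,"ty":-33.3,"tz":1,"ax":0,"ay":0,"az":0,"jaw":1},{"tx":-1.5,"ty":-33.3,"tz":1,"ax":0,"ay":0,"az":0,"jaw":1},{"tx":-1.5,"ty":-33.3,"tz":1,"ax":0,"ay":0,"az":0,"jaw":1},{"tx":-1.5,"ty":-33.3,"tz":1,"ax":0,"ay":0,"az":0,"jaw":1},{"tx":-1.5,"ty":-33.3,"tz":1,"ax":0,"ay":0,"az":0,"jaw":1},{"tx":-1.5,"ty":-33.3,"tz":1,"ax":0,"ay":0,"az":0,"jaw":1},{"tx":-1.5,"ty":-33.3,"tz":1,"ax":0,"ay":0,"az":0,"jaw":1},{"tx":-1.5,"ty":-33.3,"tz":1,"ax":0,"ay":0,"az":0,"jaw":1},{"tx":-1.5,"ty":-33.3,"tz":1,"ax":0,"ay":0,"az":0,"jaw":1},{"tx":-1.5,"ty":-33.3,"tz":1,"ax":0,"ay":0,"az":0,"jaw":1},{"tx":-1.5,"ty":-33.3,"tz":1,"ax":0,"ay":0,"az":0,"jaw":1},{"tx":0,"ty":0,"tz":0,"ax":0,"ay":0,"az":0,"jaw":1},{"tx":0,"ty":0,"tz":0,"ax":0,"ay":0,"az":0,"jaw":1},{"tx":0,"ty":0,"tz":0,"ax":0,"ay":0,"az":0,"jaw":1}]' 40
python3 - <<'E'
from h import *
p=bot.snapshot("wrist"); W=cloud(p).reshape(-1,3)
P=W[(W[:,2]>36)&(W[:,2]<50)&(abs(W[:,0]-451)<90)&(abs(W[:,1]+252)<60)]
f=fit(P); print(len(P),f)
plan([f[0],f[1],-14],f[4])
E
```

```text
time: 10.27
position: [450.6, -251.8, 107.1]
ee_rot: [[-0.998, 0.061, 0.0], [0.061, 0.998, 0.001], [-0.0, 0.001, -1.0]]
ft_force: [0.3, 0.8, -0.3]
opening: 85.5
grasp_force: 0.0
8085 [ 450.6 -254.3  120.8   50.1   -4.5]
t 10.3167 pos [ 450.88 -250.96  107.22] xaxis [-1.    0.06 -0.  ] q7 79.07902088686339
turn [0.07 0.   1.11] shift now [  0.09  -3.5  121.21] shift after turn [  0.01  -3.35 121.22]
F [-0.69  0.61  0.12] open 85.37051282404332 grip 0.0
```

```bash
python3 -m pendant '[{"tx":0,"ty":-3,"tz":20,"ax":0,"ay":0,"az":0.7,"jaw":1},{"tx":0,"ty":0,"tz":25,"ax":0,"ay":0,"az":0,"jaw":1},{"tx":0,"ty":0,"tz":25,"ax":0,"ay":0,"az":0,"jaw":1},{"tx":0,"ty":0,"tz":20,"ax":0,"ay":0,"az":0,"jaw":1},{"tx":0,"ty":0,"tz":16,"ax":0,"ay":0,"az":0,"jaw":1},{"tx":0,"ty":0,"tz":15,"ax":0,"ay":0,"az":0,"jaw":1},{"tx":0,"ty":0,"tz":0,"ax":0,"ay":0,"az":0,"jaw":1},{"tx":0,"ty":0,"tz":0,"ax":0,"ay":0,"az":0,"jaw":1},{"tx":0,"ty":0,"tz":0,"ax":0,"ay":0,"az":0,"jaw":0},{"tx":0,"ty":0,"tz":0,"ax":0,"ay":0,"az":0,"jaw":0},{"tx":0,"ty":0,"tz":0,"ax":0,"ay":0,"az":0,"jaw":0},{"tx":0,"ty":0,"tz":0,"ax":0,"ay":0,"az":0,"jaw":0},{"tx":0,"ty":0,"tz":0,"ax":0,"ay":0,"az":0,"jaw":0},{"tx":0,"ty":0,"tz":0,"ax":0,"ay":0,"az":0,"jaw":0}]' 60; python3 -m pendant '[{"tx":0,"ty":0,"tz":-10,"ax":0,"ay":0,"az":0,"jaw":0},{"tx":0,"ty":0,"tz":-15,"ax":0,"ay":0,"az":0,"jaw":0},{"tx":0,"ty":0,"tz":-15,"ax":0,"ay":0,"az":0,"jaw":0},{"tx":0,"ty":0,"tz":0,"ax":0,"ay":0,"az":0,"jaw":0},{"tx":0,"ty":0,"tz":0,"ax":0,"ay":0,"az":0,"jaw":0},{"tx":0,"ty":0,"tz":0,"ax":0,"ay":0,"az":0,"jaw":0},{"tx":0,"ty":0,"tz":0,"ax":0,"ay":0,"az":0,"jaw":0}]'; python3 -m pendant '[{"tx":0,"ty":0,"tz":0,"ax":0,"ay":0,"az":0,"jaw":0},{"tx":0,"ty":0,"tz":0,"ax":0,"ay":0,"az":0,"jaw":0}]'
```

```text
time: 11.48
position: [451.3, -255.0, -12.6]
ee_rot: [[-0.997, 0.073, 0.002], [0.073, 0.997, 0.0], [-0.002, 0.0, -1.0]]
ft_force: [-0.5, 2.9, 6.3]
opening: 49.2
grasp_force: 64.0
time: 12.07
position: [449.8, -255.4, 25.5]
ee_rot: [[-0.997, 0.073, -0.001], [0.073, 0.997, 0.0], [0.001, 0.0, -1.0]]
ft_force: [0.1, 0.1, -4.8]
opening: 49.4
grasp_force: 63.5
time: 12.23
position: [450.1, -255.3, 25.5]
ee_rot: [[-0.997, 0.073, -0.001], [0.073, 0.997, 0.001], [0.001, 0.0, -1.0]]
ft_force: [0.4, 0.7, -4.9]
opening: 49.3
grasp_force: 63.5
```

The right box lifts at 4.9 N, so it is the full one. Next I refine the cradle pose while the arm is clear of it.

```bash
cat > cr.py <<'E'
from h import *
def cradle(cam,yaw0=-6.6,o=(570,39.3)):
    p=bot.snapshot(cam); W=cloud(p).reshape(-1,3); C=p["color"].reshape(-1,3).astype(int)
    a=np.radians(yaw0); ex=np.array([np.cos(a),np.sin(a)]); ey=np.array([-ex[1],ex[0]])
    L=np.c_[(W[:,:2]-o)@ex,(W[:,:2]-o)@ey,W[:,2]]
    near=(abs(L[:,0])<130)&(abs(L[:,1])<55); top=near&(abs(L[:,2]-26)<4)&(C[:,0]>140)
    q=lambda m,k:np.percentile(L[m][:,k],[2,50,98]) if m.sum()>5 else None
    print(cam,"sill x",q(top&(L[:,0]<-50)&(abs(L[:,1])<26),0),"sill y",q(top&(L[:,0]<-50),1),top.sum())
    for s in (1,-1):
        m=top&(L[:,0]>-35)&(L[:,0]<90)&(L[:,1]*s>15); print(" cheek",s,"x",q(m,0),"y",q(m,1),"slope",np.degrees(np.polyfit(L[m][:,0],L[m][:,1],1)[0]) if m.sum()>20 else None, m.sum())
        m=top&(L[:,0]>-55)&(L[:,1]*s>15); print("   ends",q(m,0))
    m=near&(abs(L[:,2]-66)<4)&(L[:,0]>20)&(L[:,0]<75); print(" plate top",q(m,0),q(m,1),m.sum())
    m=near&(L[:,2]>30)&(L[:,2]<75)&(L[:,0]>20)&(L[:,0]<75)&(abs(L[:,1])<24); print(" plate any",q(m,0),q(m,2),m.sum())
    m=near&(abs(L[:,2]-74)<4)&(L[:,0]>75); print(" housing",q(m,0),q(m,1))
if __name__=="__main__":
    cradle("top"); cradle("scene")
E
python3 cr.py; python3 -c "
from h import *
plan([540,40,150],-6.6)"
```

```text
top sill x [-84.8  -78.28 -70.99] sill y [-28.01   0.28  28.32] 169
 cheek 1 x [-26.05  31.43  82.16] y [31.03 31.51 34.97] slope None 20
   ends [-26.05  31.43  82.16]
 cheek -1 x [-15.89  41.8   74.69] y [-36.82 -36.33 -31.12] slope 0.46306890579885507 21
   ends [-15.79  42.88  88.28]
 plate top [51.85 55.8  69.58] [-24.54   0.28  24.19] 66
 plate any [51.67 53.76 73.48] [31.3  60.73 71.16] 156
 housing [102.49 115.41 129.2 ] [-32.91  -0.33  33.08]
scene sill x [-85.26 -70.97 -55.59] sill y [-25.53   2.4   28.62] 249
 cheek 1 x [-28.3   11.31  49.53] y [32.02 35.52 38.65] slope -0.4520299649134607 57
   ends [-28.3   11.31  49.53]
 cheek -1 x [-29.04   7.22  55.26] y [-35.75 -32.24 -29.09] slope 0.24058324310398024 60
   ends [-31.27   4.71  55.24]
 plate top [48.99 57.67 66.04] [-22.88   1.9   26.85] 86
 plate any [50.16 58.9  72.57] [34.03 58.94 71.88] 229
 housing [104.35 117.05 129.2 ] [-32.21   1.8   34.43]
t 12.3333 pos [ 450.29 -255.34   25.75] xaxis [-1.    0.07  0.  ] q7 72.98279053893351
turn [ 0.02 -0.04  2.41] shift now [ -67.81  301.14 -124.21] shift after turn [ -55.17  303.7  -124.25]
F [ 0.47  0.2  -5.2 ] open 48.96459551016052 grip 63.50749343633652
```

```bash
python3 -m pendant '[{"tx":0,"ty":0,"tz":-20,"ax":0,"ay":0,"az":2.4,"jaw":0},{"tx":0,"ty":0,"tz":-25,"ax":0,"ay":0,"az":0,"jaw":0},{"tx":0,"ty":0,"tz":-25,"ax":0,"ay":0,"az":0,"jaw":0},{"tx":-2,"ty":22,"tz":-25,"ax":0,"ay":0,"az":0,"jaw":0},{"tx":-2.5,"ty":22,"tz":-25,"ax":0,"ay":0,"az":0,"jaw":0},{"tx":-2.5,"ty":22,"tz":-5,"ax":0,"ay":0,"az":0,"jaw":0},{"tx":-2.5,"ty":22,"tz":0,"ax":0,"ay":0,"az":0,"jaw":0},{"tx":-2.5,"ty":22,"tz":0,"ax":0,"ay":0,"az":0,"jaw":0},{"tx":-2.5,"ty":22,"tz":0,"ax":0,"ay":0,"az":0,"jaw":0},{"tx":-2.5,"ty":22,"tz":0,"ax":0,"ay":0,"az":0,"jaw":0},{"tx":0,"ty":22,"tz":0,"ax":0,"ay":0,"az":0,"jaw":0},{"tx":0,"ty":22,"tz":0,"ax":0,"ay":0,"az":0,"jaw":0},{"tx":0,"ty":0,"tz":0,"ax":0,"ay":0,"az":0,"jaw":0},{"tx":0,"ty":0,"tz":0,"ax":0,"ay":0,"az":0,"jaw":0},{"tx":0,"ty":0,"tz":0,"ax":0,"ay":0,"az":0,"jaw":0},{"tx":0,"ty":0,"tz":0,"ax":0,"ay":0,"az":0,"jaw":0}]' 60
python3 - <<'E'
from cr import *
cradle("wrist"); p=bot.snapshot("wrist"); save(p,"w4",1)
plan([490,-60,150],-6.6)
W=cloud(bot.snapshot("top")).reshape(-1,3); s=bot.read_state()["position"]
W=cloud(p); print([ (r,W[r,280].round(0).tolist()) for r in range(150,260,15)])
E
```

```text
time: 13.67
position: [489.6, -62.1, 150.9]
ee_rot: [[-0.993, 0.117, -0.001], [0.117, 0.993, -0.001], [0.001, -0.001, -1.0]]
ft_force: [0.2, -0.1, -4.1]
opening: 48.7
grasp_force: 65.5
wrist sill x [-87.74 -74.01 -59.02] sill y [-30.36  -1.9   27.1 ] 2443
 cheek 1 x [-33.21   9.78  59.96] y [28.65 32.51 36.62] slope 0.1679594952294895 522
   ends [-37.5    7.42  59.81]
 cheek -1 x [-33.96 -12.23  10.8 ] y [-39.04 -35.43 -31.57] slope 0.22531778464506408 276
   ends [-38.57 -14.61  10.71]
 plate top None None 0
 plate any [49.31 50.25 51.37] [30.43 41.86 53.85] 246
 housing [101.39 117.18 129.45] [-2.09  7.98 24.72]
t 13.7667 pos [489.78 -62.06 151.01] xaxis [-0.99  0.12  0.  ] q7 58.29408478188661
turn [-0.04 -0.03 -0.11] shift now [0.03 2.07 1.01] shift after turn [0.02 2.07 1.01]
F [ 0.73 -0.59 -4.16] open 49.005586481645715 grip 65.53330332040787
[(150, [430.0, -56.0, 174.0]), (165, [431.0, -56.0, 208.0]), (180, [438.0, -57.0, 206.0]), (195, [443.0, -58.0, 208.0]), (210, [450.0, -58.0, 207.0]), (225, [456.0, -59.0, 208.0]), (240, [463.0, -60.0, 208.0]), (255, [470.0, -61.0, 208.0])]
```

View pics/w4.png

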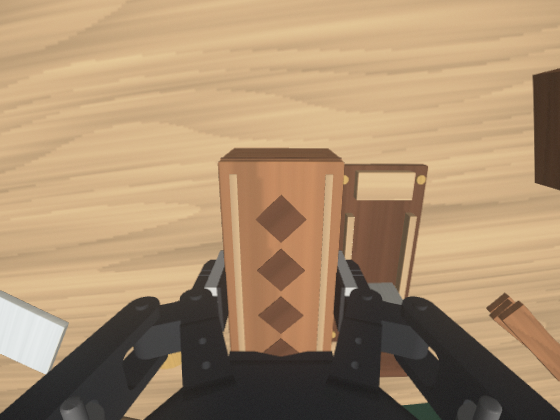

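```bash
cat >> h.py <<'E'
S=np.array([571.1,37.6,12.]); Y=-6.4
def cw(x,y,z):
    a=np.radians(Y); return np.array([S[0]+x*np.cos(a)-y*np.sin(a),S[1]+x*np.sin(a)+y*np.cos(a),z])
def cl(P):
    a=np.radians(Y); d=np.array(P)-S; return np.array([d[0]*np.cos(a)+d[1]*np.sin(a),-d[0]*np.sin(a)+d[1]*np.cos(a),P[2]])
def boxtcp(x,y,z,pitch=8.): # TCP for a held box with its centre at cradle x,y and world z
    return cw(x,y,z)+35*goal(Y,pitch).as_matrix()[:,2]
def held():
    s=bot.read_state(); M=np.array(s["ee_rot"]); c=np.array(s["position"])-35*M[:,2]
    print("t",s["time"],"box centre in cradle",cl(c),"slope",np.degrees(np.arcsin(M[2,0])),"F",np.array(s["ft_force"]),"grip",s["grasp_force"],s["opening"])
E
python3 -c "
from h import *
t=boxtcp(-20,0,110); print(t); plan(t,Y,8.); held()"
```

```text
[546.38  40.37  75.34]
t 13.8167 pos [489.9  -61.83 151.07] xaxis [-0.99  0.12  0.  ] q7 58.292255321988364
turn [-0.    7.98 -0.3 ] shift now [-44.19 108.12  75.67] shift after turn [-54.84 107.86  68.76]
F [-0.71  0.2  -4.58] open 49.008776721017504 grip 65.53305387496948
t 13.8167 box centre in cradle [ -69.6  -107.85  186.07] slope 0.01592652926355661 F [-0.71  0.2  -4.58] grip 65.53305387496948 49.008776721017504
```

```bash
python3 -m pendant '[{"tx":0,"ty":0,"tz":0,"ax":0,"ay":4,"az":-0.3,"jaw":0},{"tx":0,"ty":0,"tz":0,"ax":0,"ay":4,"az":0,"jaw":0},{"tx":-9,"ty":18,"tz":0,"ax":0,"ay":0,"az":0,"jaw":0},{"tx":-9,"ty":18,"tz":0,"ax":0,"ay":0,"az":0,"jaw":0},{"tx":-9,"ty":18,"tz":0,"ax":0,"ay":0,"az":0,"jaw":0},{"tx":-9,"ty":18,"tz":0,"ax":0,"ay":0,"az":0,"jaw":0},{"tx":-9.4,"ty":18,"tz":0,"ax":0,"ay":0,"az":0,"jaw":0},{"tx":-9.4,"ty":18,"tz":0,"ax":0,"ay":0,"az":0,"jaw":0},{"tx":0,"ty":0,"tz":17,"ax":0,"ay":0,"az":0,"jaw":0},{"tx":0,"ty":0,"tz":17,"ax":0,"ay":0,"az":0,"jaw":0},{"tx":0,"ty":0,"tz":17,"ax":0,"ay":0,"az":0,"jaw":0},{"tx":0,"ty":0,"tz":17.7,"ax":0,"ay":0,"az":0,"jaw":0},{"tx":0,"ty":0,"tz":0,"ax":0,"ay":0,"az":0,"jaw":0},{"tx":0,"ty":0,"tz":0,"ax":0,"ay":0,"az":0,"jaw":0},{"tx":0,"ty":0,"tz":0,"ax":0,"ay":0,"az":0,"jaw":0},{"tx":0,"ty":0,"tz":0,"ax":0,"ay":0,"az":0,"jaw":0}]' 60
python3 -c "
from h import *
held(); t=boxtcp(-20,0,46); plan(t,Y,8.)"
```

```text
time: 15.15
position: [547.7, 41.7, 76.7]
ee_rot: [[-0.985, 0.11, -0.136], [0.109, 0.994, 0.016], [0.137, 0.001, -0.991]]
ft_force: [-1.1, -0.7, -4.3]
opening: 48.9
grasp_force: 65.5
t 15.15 box centre in cradle [-18.9    1.49 111.36] slope 7.851090921731515 F [-1.09 -0.73 -4.34] grip 65.4595997929573 48.93927780760871
t 15.15 pos [547.74  41.75  76.69] xaxis [-0.98  0.11  0.14] q7 53.198489795435016
turn [0.05 0.15 0.07] shift now [-7.74 -1.59 64.9 ] shift after turn [-7.91 -1.52 64.88]
F [-1.09 -0.73 -4.34] open 48.93927780760871 grip 65.4595997929573
```

```bash
python3 -m pendant '[{"tx":-1.3,"ty":-0.25,"tz":11,"ax":0,"ay":0,"az":0,"jaw":0},{"tx":-1.3,"ty":-0.25,"tz":11,"ax":0,"ay":0,"az":0,"jaw":0},{"tx":-1.3,"ty":-0.25,"tz":11,"ax":0,"ay":0,"az":0,"jaw":0},{"tx":-1.3,"ty":-0.25,"tz":11,"ax":0,"ay":0,"az":0,"jaw":0},{"tx":-1.3,"ty":-0.25,"tz":11,"ax":0,"ay":0,"az":0,"jaw":0},{"tx":-0.7,"ty":-0.25,"tz":5,"ax":0,"ay":0,"az":0,"jaw":0},{"tx":-0.6,"ty":0,"tz":5,"ax":0,"ay":0,"az":0,"jaw":0},{"tx":0,"ty":0,"tz":0,"ax":0,"ay":0,"az":0,"jaw":0},{"tx":0,"ty":0,"tz":0,"ax":0,"ay":0,"az":0,"jaw":0},{"tx":0,"ty":0,"tz":0,"ax":0,"ay":0,"az":0,"jaw":0}]' 60
python3 - <<'E'
from h import *
held(); q=bot.snapshot("scene"); p=bot.snapshot("wrist")
a=np.hstack([cv2.resize(p["color"],(400,300)),cv2.resize(q["color"][150:270,205:365],(400,300))]); save({"color":a},"w5",1)
plan(boxtcp(-20,0,42),Y,8.)
E
```

```text
time: 15.98
position: [545.4, 40.5, 10.4]
ee_rot: [[-0.984, 0.11, -0.137], [0.109, 0.994, 0.016], [0.138, 0.001, -0.99]]
ft_force: [-0.4, -0.1, -4.8]
opening: 49.3
grasp_force: 65.9
t 15.9833 box centre in cradle [-21.05   0.    45.07] slope 7.953073601378782 F [-0.43 -0.13 -4.77] grip 65.91382205486298 49.30277436655229
t 16.0833 pos [545.37  40.47  10.53] xaxis [-0.98  0.11  0.14] q7 51.02747557175193
turn [0.02 0.05 0.1 ] shift now [-1.45  0.01  3.02] shift after turn [-1.45  0.02  3.02]
F [ 0.12 -0.13 -3.93] open 48.96136485697565 grip 65.91432362794876
```

View pics/w5.png

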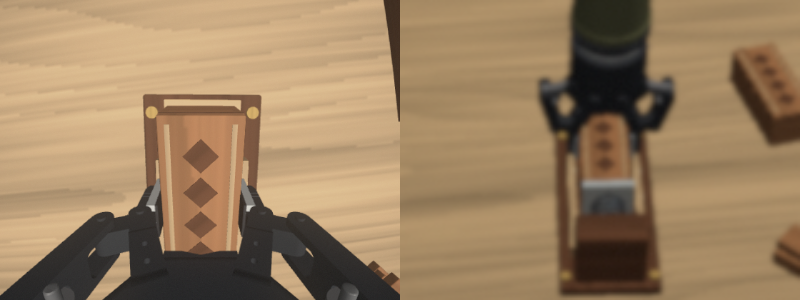

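```bash
python3 -m pendant '[{"tx":0,"ty":0,"tz":1,"ax":0,"ay":0,"az":0,"jaw":0},{"tx":0,"ty":0,"tz":1,"ax":0,"ay":0,"az":0,"jaw":0},{"tx":0,"ty":0,"tz":1,"ax":0,"ay":0,"az":0,"jaw":0},{"tx":0,"ty":0,"tz":0,"ax":0,"ay":0,"az":0,"jaw":0},{"tx":0,"ty":0,"tz":0,"ax":0,"ay":0,"az":0,"jaw":0}]' 60; python3 -c "
from h import *
held()"; python3 -m pendant '[{"tx":-1,"ty":0,"tz":-0.1,"ax":0,"ay":0,"az":0,"jaw":0},{"tx":-1,"ty":0,"tz":-0.1,"ax":0,"ay":0,"az":0,"jaw":0},{"tx":-1,"ty":0,"tz":-0.1,"ax":0,"ay":0,"az":0,"jaw":0},{"tx":0,"ty":0,"tz":0,"ax":0,"ay":0,"az":0,"jaw":0},{"tx":0,"ty":0,"tz":0,"ax":0,"ay":0,"az":0,"jaw":0}]' 60; python3 -c "
from h import *
held()"
```

```text
time: 16.5
position: [545.2, 40.4, 8.3]
ee_rot: [[-0.984, 0.11, -0.137], [0.109, 0.994, 0.015], [0.138, 0.0, -0.99]]
ft_force: [-0.5, -1.5, 6.0]
opening: 49.2
grasp_force: 67.2
t 16.5 box centre in cradle [-21.23  -0.11  42.99] slope 7.922474772956389 F [-0.46 -1.54  6.04] grip 67.16431975364685 49.15859182340843
time: 16.92
position: [545.2, 40.4, 8.3]
ee_rot: [[-0.984, 0.109, -0.142], [0.108, 0.994, 0.015], [0.143, -0.001, -0.99]]
ft_force: [-6.2, -0.3, 9.8]
opening: 49.1
grasp_force: 67.4
t 16.9167 box centre in cradle [-21.08  -0.1   42.92] slope 8.228755385286272 F [-6.2  -0.33  9.81] grip 67.38006591796875 49.099192354594194
```

```bash
python3 -m pendant '[{"tx":0,"ty":0,"tz":-1,"ax":0,"ay":0,"az":0,"jaw":0},{"tx":0,"ty":0,"tz":0,"ax":0,"ay":0,"az":0,"jaw":0},{"tx":0,"ty":0,"tz":0,"ax":0,"ay":0,"az":0,"jaw":0}]' 60; python3 -c "
from h import *
held()"; python3 -m pendant '[{"tx":-1,"ty":0,"tz":-0.3,"ax":0,"ay":0,"az":0,"jaw":0},{"tx":-1,"ty":0,"tz":-0.1,"ax":0,"ay":0,"az":0,"jaw":0},{"tx":0,"ty":0,"tz":0,"ax":0,"ay":0,"az":0,"jaw":0},{"tx":0,"ty":0,"tz":0,"ax":0,"ay":0,"az":0,"jaw":0}]' 60; python3 -c "
from h import *
held()"
```

```text
time: 17.17
position: [547.9, 40.1, 8.1]
ee_rot: [[-0.984, 0.11, -0.138], [0.109, 0.994, 0.016], [0.139, 0.0, -0.99]]
ft_force: [-0.8, 0.0, -0.4]
opening: 49.0
grasp_force: 66.0
t 17.1667 box centre in cradle [-18.45  -0.07  42.79] slope 7.974328452900208 F [-0.83  0.01 -0.39] grip 66.00667476654053 48.99702953912109
time: 17.5
position: [549.6, 39.8, 8.0]
ee_rot: [[-0.984, 0.11, -0.139], [0.109, 0.994, 0.015], [0.139, 0.0, -0.99]]
ft_force: [-1.8, 0.6, -1.3]
opening: 49.0
grasp_force: 66.1
t 17.5 box centre in cradle [-16.75  -0.2   42.65] slope 8.018797993611479 F [-1.82  0.61 -1.26] grip 66.06785416603088 48.953327551712746
```

Relieving the vertical load let it slide forward. I continue until the plate's roughly 3 N shows.

```bash
python3 -m pendant '[{"tx":-1,"ty":0,"tz":-0.1,"ax":0,"ay":0,"az":0,"jaw":0},{"tx":-1,"ty":0,"tz":-0.1,"ax":0,"ay":0,"az":0,"jaw":0},{"tx":0,"ty":0,"tz":0,"ax":0,"ay":0,"az":0,"jaw":0},{"tx":0,"ty":0,"tz":0,"ax":0,"ay":0,"az":0,"jaw":0}]' 60; python3 -c "
from h import *
held()"; python3 -m pendant '[{"tx":-1,"ty":0,"tz":-0.1,"ax":0,"ay":0,"az":0,"jaw":0},{"tx":0,"ty":0,"tz":0,"ax":0,"ay":0,"az":0,"jaw":0},{"tx":0,"ty":0,"tz":0,"ax":0,"ay":0,"az":0,"jaw":0}]' 60; python3 -c "
from h import *
held()"
```

```text
time: 17.83
position: [552.1, 39.5, 7.9]
ee_rot: [[-0.984, 0.11, -0.138], [0.109, 0.994, 0.016], [0.139, 0.0, -0.99]]
ft_force: [-0.6, 0.4, -3.2]
opening: 49.3
grasp_force: 66.1
t 17.8333 box centre in cradle [-14.22  -0.24  42.56] slope 7.9619133585785145 F [-0.61  0.37 -3.17] grip 66.10912621021271 49.338967629544065
time: 18.08
position: [552.9, 39.4, 7.9]
ee_rot: [[-0.984, 0.11, -0.138], [0.109, 0.994, 0.016], [0.139, 0.0, -0.99]]
ft_force: [-1.5, 0.7, -2.2]
opening: 48.9
grasp_force: 66.1
t 18.0833 box centre in cradle [-13.41  -0.23  42.6 ] slope 7.979270805502018 F [-1.5   0.74 -2.22] grip 66.08216285705566 48.909011596738694
```

```bash
python3 -m pendant '[{"tx":-1,"ty":0,"tz":-0.1,"ax":0,"ay":0,"az":0,"jaw":0},{"tx":0,"ty":0,"tz":0,"ax":0,"ay":0,"az":0,"jaw":0},{"tx":0,"ty":0,"tz":0,"ax":0,"ay":0,"az":0,"jaw":0}]' 60; python3 -c "
from h import *
held()"; python3 -m pendant '[{"tx":-1,"ty":0,"tz":-0.1,"ax":0,"ay":0,"az":0,"jaw":0},{"tx":0,"ty":0,"tz":0,"ax":0,"ay":0,"az":0,"jaw":0},{"tx":0,"ty":0,"tz":0,"ax":0,"ay":0,"az":0,"jaw":0}]' 60; python3 -c "
from h import *
held()"
```

```text
time: 18.33
position: [553.6, 39.4, 7.9]
ee_rot: [[-0.984, 0.11, -0.139], [0.109, 0.994, 0.015], [0.139, 0.0, -0.99]]
ft_force: [-2.2, 0.0, -2.4]
opening: 49.0
grasp_force: 66.0
t 18.3333 box centre in cradle [-12.76  -0.2   42.59] slope 8.014013998692185 F [-2.15  0.04 -2.43] grip 66.04447782039642 48.981086893786696
time: 18.58
position: [553.5, 39.3, 7.9]
ee_rot: [[-0.984, 0.109, -0.14], [0.108, 0.994, 0.015], [0.141, -0.0, -0.99]]
ft_force: [-4.5, 0.8, 0.5]
opening: 49.4
grasp_force: 66.2
t 18.5833 box centre in cradle [-12.69  -0.25  42.59] slope 8.116397279192858 F [-4.52  0.82  0.53] grip 66.16505563259125 49.377107682656494
```

The box stopped at −12.7 with the force rising, so it is against the plate. I release and rise.

```bash
python3 -m pendant '[{"tx":1,"ty":0,"tz":0.1,"ax":0,"ay":0,"az":0,"jaw":0},{"tx":0,"ty":0,"tz":0,"ax":0,"ay":0,"az":0,"jaw":0},{"tx":0,"ty":0,"tz":0,"ax":0,"ay":0,"az":0,"jaw":1},{"tx":0,"ty":0,"tz":0,"ax":0,"ay":0,"az":0,"jaw":1},{"tx":0,"ty":0,"tz":0,"ax":0,"ay":0,"az":0,"jaw":1},{"tx":0,"ty":0,"tz":0,"ax":0,"ay":0,"az":0,"jaw":1},{"tx":0,"ty":0,"tz":0,"ax":0,"ay":0,"az":0,"jaw":1},{"tx":0,"ty":0,"tz":0,"ax":0,"ay":0,"az":0,"jaw":1},{"tx":0,"ty":0,"tz":-15,"ax":0,"ay":0,"az":0,"jaw":1},{"tx":0,"ty":0,"tz":-25,"ax":0,"ay":0,"az":0,"jaw":1},{"tx":0,"ty":0,"tz":-25,"ax":0,"ay":0,"az":0,"jaw":1},{"tx":0,"ty":0,"tz":-25,"ax":0,"ay":0,"az":0,"jaw":1},{"tx":0,"ty":0,"tz":0,"ax":0,"ay":0,"az":0,"jaw":0},{"tx":0,"ty":0,"tz":0,"ax":0,"ay":0,"az":0,"jaw":0},{"tx":0,"ty":0,"tz":0,"ax":0,"ay":0,"az":0,"jaw":0}]' 60
cat >> h.py <<'E'
S=S+2*np.array([np.cos(np.radians(Y)),np.sin(np.radians(Y)),0])
def boxfit(cam="wrist"):
    p=bot.snapshot(cam); W=cloud(p); L=(W-S); a=np.radians(Y)
    x=L[...,0]*np.cos(a)+L[...,1]*np.sin(a); y=-L[...,0]*np.sin(a)+L[...,1]*np.cos(a); z=W[...,2]
    m=(x>-90)&(x<45)&(abs(y)<20)&(z>45)&(z<80)
    if m.sum()<30: print("no box"); return p
    for _ in range(3):
        k=np.polyfit(x[m],z[m],1); m=m&(abs(z-np.polyval(k,x))<3)
    yy=(abs(y)<35)&(abs(z-np.polyval(k,x))<3)&(x>-90)&(x<60)
    print(cam,"lid slope deg",np.degrees(np.arctan(k[0])),"z at 0",k[1],"x",np.percentile(x[m],[1,99]),"y",np.percentile(y[yy],[1,99]),m.sum()); return p
E
python3 - <<'E'
from h import *
p=boxfit("wrist"); save(p,"w6",1); boxfit("top"); print(cl(bot.read_state()["position"]))
E
```

```text
time: 19.83
position: [565.6, 37.7, 96.6]
ee_rot: [[-0.984, 0.11, -0.139], [0.109, 0.994, 0.015], [0.14, -0.0, -0.99]]
ft_force: [0.0, 0.4, -0.1]
opening: 51.6
grasp_force: 0.0
wrist lid slope deg -7.793747366122133 z at 0 61.903635877120365 x [-71.07  43.3 ] y [-25.58  23.37] 8063
top lid slope deg -6.305120132053657 z at 0 62.63272987558908 x [-70.16  17.19] y [-23.94  24.78] 440
[-8.05 -0.58 95.96]
```

View pics/w6.png

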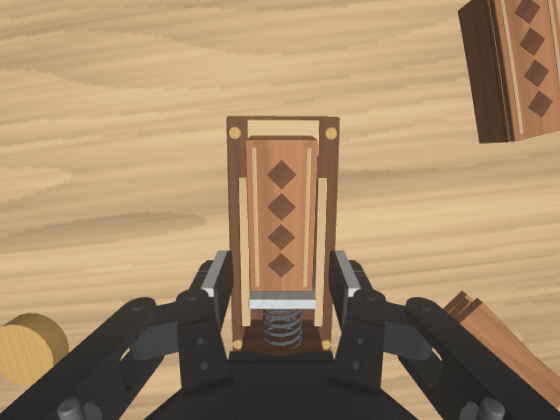

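It is propped as wanted: lid sloping 7.8°, top edge at x = −71, sill end at row 137 and plate at row 300 of the picture. Now I go behind the propped end with the fingers shut and the tool leaning back 15°.

```bash
python3 -c "
from h import *
t=cw(-98,0,100); plan(t,Y,-15.); print(goal(Y,-15).as_matrix()[:,2])"
```

```text
t 19.9333 pos [565.02  37.7   95.96] xaxis [-0.98  0.11  0.14] q7 55.195201919859585
turn [ -0.02 -23.14   0.11] shift now [89.62  0.75  8.73] shift after turn [ 85.84   0.58 -27.19]
F [-0.62 -0.49 -0.34] open 36.19971501988612 grip 0.0
[ 0.26 -0.03 -0.97]
```

```bash
python3 -m pendant '[{"tx":0,"ty":0,"tz":0,"ax":0,"ay":-5.8,"az":0,"jaw":0},{"tx":0,"ty":0,"tz":0,"ax":0,"ay":-5.8,"az":0,"jaw":0},{"tx":0,"ty":0,"tz":0,"ax":0,"ay":-5.8,"az":0,"jaw":0},{"tx":0,"ty":0,"tz":0,"ax":0,"ay":-5.75,"az":0.1,"jaw":0},{"tx":17,"ty":0.1,"tz":-5.4,"ax":0,"ay":0,"az":0,"jaw":0},{"tx":17,"ty":0.1,"tz":-5.4,"ax":0,"ay":0,"az":0,"jaw":0},{"tx":17,"ty":0.1,"tz":-5.4,"ax":0,"ay":0,"az":0,"jaw":0},{"tx":17,"ty":0.1,"tz":-5.4,"ax":0,"ay":0,"az":0,"jaw":0},{"tx":18,"ty":0.1,"tz":-5.4,"ax":0,"ay":0,"az":0,"jaw":0},{"tx":0,"ty":0,"tz":0,"ax":0,"ay":0,"az":0,"jaw":0},{"tx":0,"ty":0,"tz":0,"ax":0,"ay":0,"az":0,"jaw":0},{"tx":0,"ty":0,"tz":0,"ax":0,"ay":0,"az":0,"jaw":0}]' 60
python3 - <<'E'
from h import *
p=bot.snapshot("wrist"); W=cloud(p); a=np.radians(Y)
for r in range(225,300,8): print(r,[cl(W[r,c]).round(0).tolist() for c in (270,290)])
print(cl(bot.read_state()["position"])); plan(cw(-97,0,6),Y,-15.)
E
```

```text
time: 20.93
position: [510.1, 42.3, 100.6]
ee_rot: [[-0.968, 0.114, 0.224], [0.109, 0.993, -0.035], [-0.227, -0.01, -0.974]]
ft_force: [-0.1, 0.3, -0.4]
opening: 0.2
grasp_force: 0.0
225 [[-54.0, -11.0, 70.0], [-54.0, 4.0, 69.0]]
233 [[-46.0, -11.0, 68.0], [-46.0, 4.0, 68.0]]
241 [[-37.0, -12.0, 66.0], [-37.0, 4.0, 66.0]]
249 [[-81.0, -8.0, 130.0], [-81.0, 2.0, 130.0]]
257 [[-84.0, -8.0, 140.0], [-83.0, 2.0, 139.0]]
265 [[-85.0, -7.0, 146.0], [-86.0, 2.0, 147.0]]
273 [[-87.0, -7.0, 154.0], [-88.0, 2.0, 154.0]]
281 [[-89.0, -7.0, 160.0], [-88.0, 2.0, 160.0]]
289 [[-91.0, -7.0, 167.0], [-91.0, 1.0, 167.0]]
297 [[-92.0, -6.0, 172.0], [-93.0, 1.0, 173.0]]
[-62.97  -2.23 100.71]
t 20.9833 pos [510.26  42.18 100.71] xaxis [-0.97  0.11 -0.23] q7 -2.613293344288969
turn [-0.58 -1.89 -0.03] shift now [54.63  3.05 84.49] shift after turn [57.39  2.23 82.67]
F [0.17 0.58 0.15] open 0.17258606116866312 grip 0.0
```

```bash
python3 -m pendant '[{"tx":0,"ty":0,"tz":0,"ax":0,"ay":0,"az":0,"jaw":0},{"tx":0,"ty":0,"tz":0,"ax":0,"ay":0,"az":0,"jaw":0}]'
python3 -c "
from h import *
plan(cw(-98,0,100),Y,-15.); s=bot.read_state(); print(np.array(s['joint_positions']),np.array(s['joint_vel']))"
```

```text
time: 21.15
position: [510.2, 42.2, 100.9]
ee_rot: [[-0.968, 0.114, 0.225], [0.109, 0.993, -0.035], [-0.227, -0.01, -0.974]]
ft_force: [1.1, 0.6, 0.6]
opening: 0.3
grasp_force: 0.0
t 21.15 pos [510.23  42.16 100.89] xaxis [-0.97  0.11 -0.23] q7 -2.7521103765157706
turn [-0.58 -1.87 -0.02] shift now [34.29  2.16 -7.1 ] shift after turn [34.04  2.25 -8.2 ]
F [1.14 0.57 0.56] open 0.31632150721968727 grip 0.0
[-14.88  38.52   2.39 128.3   73.48   3.57  -2.75] [-0.04 -0.1  -0.05  0.19  0.57  0.08 -0.53]
```

```bash
python3 -m pendant '[{"tx":0,"ty":0,"tz":0,"ax":-0.3,"ay":4.3,"az":0,"jaw":0},{"tx":0,"ty":0,"tz":0,"ax":-0.3,"ay":4.4,"az":0,"jaw":0},{"tx":0,"ty":0,"tz":0,"ax":0,"ay":4.4,"az":0,"jaw":0},{"tx":0,"ty":0,"tz":0,"ax":0,"ay":0,"az":0,"jaw":0},{"tx":0,"ty":0,"tz":0,"ax":0,"ay":0,"az":0,"jaw":0}]'
python3 -c "
from h import *
plan(cw(-100,0,100),Y,0); s=bot.read_state(); print(np.array(s['joint_positions']))"
```

```text
time: 21.57
position: [517.8, 37.2, 94.4]
ee_rot: [[-0.989, 0.12, 0.091], [0.118, 0.993, -0.026], [-0.094, -0.015, -0.995]]
ft_force: [0.3, -0.9, -0.8]
opening: -0.3
grasp_force: 0.0
t 21.5667 pos [517.78  37.21  94.4 ] xaxis [-0.99  0.12 -0.09] q7 23.023737138803988
turn [-0.9   5.39 -0.46] shift now [44.38  5.85 -9.91] shift after turn [45.06  6.33 -5.6 ]
F [ 0.26 -0.88 -0.83] open -0.32404100177885664 grip 0.0
[  5.26  41.94 -26.25 118.41  49.97  26.45  23.02]
```

```bash
python3 -m pendant '[{"tx":0,"ty":0,"tz":0,"ax":-0.4,"ay":2.5,"az":-0.4,"jaw":0},{"tx":0,"ty":0,"tz":0,"ax":-0.4,"ay":2.5,"az":0,"jaw":0},{"tx":0,"ty":0,"tz":0,"ax":0,"ay":0,"az":0,"jaw":0},{"tx":0,"ty":0,"tz":0,"ax":0,"ay":0,"az":0,"jaw":0},{"tx":0,"ty":0,"tz":0,"ax":0,"ay":0,"az":0,"jaw":0}]'
python3 -c "
from h import *
plan(cw(-100,0,100),Y,0); s=bot.read_state(); print(np.array(s['joint_positions']),np.array(s['joint_vel']))"
```

```text
time: 21.98
position: [515.4, 38.1, 94.2]
ee_rot: [[-0.994, 0.106, 0.004], [0.106, 0.994, -0.007], [-0.005, -0.007, -1.0]]
ft_force: [0.1, 0.3, 0.6]
opening: -0.3
grasp_force: 0.0
t 21.9833 pos [515.38  38.11  94.24] xaxis [-0.99  0.11 -0.  ] q7 32.257474920422844
turn [-0.38  0.28  0.3 ] shift now [42.51  5.88 -6.01] shift after turn [42.57  5.7  -5.76]
F [0.08 0.28 0.62] open -0.3319949248304765 grip 0.0
[  9.98  44.31 -32.67 113.44  42.53  34.67  32.26] [ 0.28 -0.19 -0.93 -0.13 -0.88  0.73  1.  ]
```

Upright again and away from the joint limit. Moving back behind the box.

```bash
python3 -m pendant '[{"tx":10.6,"ty":1.4,"tz":-1.5,"ax":0,"ay":0,"az":0,"jaw":0},{"tx":10.6,"ty":1.4,"tz":-1.5,"ax":0,"ay":0,"az":0,"jaw":0},{"tx":10.6,"ty":1.4,"tz":-1.5,"ax":0,"ay":0,"az":0,"jaw":0},{"tx":10.6,"ty":1.4,"tz":-1.5,"ax":0,"ay":0,"az":0,"jaw":0},{"tx":0,"ty":0,"tz":0,"ax":0,"ay":0,"az":0,"jaw":0},{"tx":0,"ty":0,"tz":0,"ax":0,"ay":0,"az":0,"jaw":0},{"tx":0,"ty":0,"tz":0,"ax":0,"ay":0,"az":0,"jaw":0}]'
python3 -c "
from h import *
boxfit('wrist'); plan(cw(-100,0,7),Y,0); s=bot.read_state(); print(np.array(s['joint_positions']))"
```

```text
time: 22.57
position: [475.3, 48.3, 100.5]
ee_rot: [[-0.994, 0.107, 0.005], [0.107, 0.994, -0.005], [-0.005, -0.005, -1.0]]
ft_force: [0.2, -0.6, 0.1]
opening: 0.1
grasp_force: 0.0
wrist lid slope deg 1.181257484947406 z at 0 58.445254131227514 x [-74.77  38.07] y [-24.9   22.87] 451
t 22.6167 pos [475.48  48.27 100.46] xaxis [-0.99  0.11 -0.01] q7 27.48886187948917
turn [-0.26  0.29  0.21] shift now [ 2.26  0.48 93.45] shift after turn [ 1.78  0.05 93.46]
F [-0.2  -0.38  0.21] open 0.13657358811780038 grip 0.0
[  7.9   41.56 -31.51 119.68  43.9   30.56  27.49]
```

```bash
python3 -m pendant '[{"tx":0.4,"ty":0,"tz":20,"ax":0,"ay":0,"az":0.2,"jaw":0},{"tx":0.4,"ty":0,"tz":20,"ax":0,"ay":0,"az":0,"jaw":0},{"tx":0.4,"ty":0,"tz":20,"ax":0,"ay":0,"az":0,"jaw":0},{"tx":0.4,"ty":0,"tz":18,"ax":0,"ay":0,"az":0,"jaw":0},{"tx":0.4,"ty":0,"tz":15,"ax":0,"ay":0,"az":0,"jaw":0},{"tx":0,"ty":0,"tz":0,"ax":0,"ay":0,"az":0,"jaw":0},{"tx":0,"ty":0,"tz":0,"ax":0,"ay":0,"az":0,"jaw":0}]'
cat >> h.py <<'E'
def tip():
    s=bot.read_state(); M=np.array(s["ee_rot"]); c=np.array(s["position"])-28*M[:,2]
    print("t",s["time"],"front of tip in cradle",cl(c)+[11,0,0],"F",np.array(s["ft_force"]))
E
python3 -c "
from h import *
tip()
p=bot.snapshot('scene'); q=bot.snapshot('wrist'); a=np.hstack([cv2.resize(q['color'],(400,300)),cv2.resize(p['color'][150:270,205:365],(400,300))]); save({'color':a},'w7',1)"
```

```text
time: 23.2
position: [473.2, 48.0, 7.0]
ee_rot: [[-0.994, 0.111, 0.003], [0.111, 0.994, -0.005], [-0.003, -0.005, -1.0]]
ft_force: [-0.3, 0.5, 0.2]
opening: -0.3
grasp_force: 0.0
t 23.2 front of tip in cradle [-89.52  -0.4   35.01] F [-0.32  0.47  0.2 ]
```

View pics/w7.png

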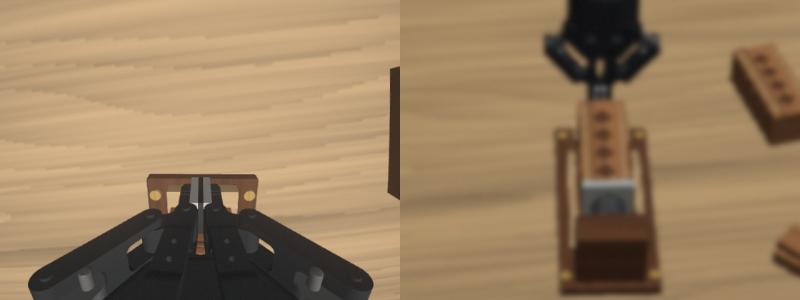

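The fingers stand centred behind the propped end (finger tips around row 185 in the left half). Pushing in steps.

```bash
python3 -m pendant '[{"tx":-5,"ty":0,"tz":0,"ax":0,"ay":0,"az":0,"jaw":0},{"tx":-5,"ty":0,"tz":0,"ax":0,"ay":0,"az":0,"jaw":0},{"tx":-3,"ty":0,"tz":0,"ax":0,"ay":0,"az":0,"jaw":0},{"tx":-3,"ty":0,"tz":0,"ax":0,"ay":0,"az":0,"jaw":0},{"tx":0,"ty":0,"tz":0,"ax":0,"ay":0,"az":0,"jaw":0}]' 60; python3 -c "
from h import *
tip()"; python3 -m pendant '[{"tx":-2,"ty":0,"tz":0,"ax":0,"ay":0,"az":0,"jaw":0},{"tx":-2,"ty":0,"tz":0,"ax":0,"ay":0,"az":0,"jaw":0},{"tx":-2,"ty":0,"tz":0,"ax":0,"ay":0,"az":0,"jaw":0},{"tx":0,"ty":0,"tz":0,"ax":0,"ay":0,"az":0,"jaw":0},{"tx":0,"ty":0,"tz":0,"ax":0,"ay":0,"az":0,"jaw":0}]'; python3 -c "
from h import *
tip(); boxfit('top')"
```

```text
time: 23.72
position: [487.3, 46.4, 7.9]
ee_rot: [[-0.994, 0.111, 0.001], [0.111, 0.994, -0.004], [-0.001, -0.004, -1.0]]
ft_force: [-4.6, 0.4, 4.9]
opening: -0.0
grasp_force: 3.0
t 23.7167 front of tip in cradle [-75.31  -0.53  35.85] F [-4.61  0.38  4.87]
time: 24.13
position: [491.4, 45.4, 7.4]
ee_rot: [[-0.994, 0.111, -0.002], [0.111, 0.994, -0.005], [0.002, -0.005, -1.0]]
ft_force: [-7.1, 1.2, 2.9]
opening: -0.3
grasp_force: 3.8
t 24.1333 front of tip in cradle [-71.    -0.94  35.37] F [-7.09  1.24  2.9 ]
no box
```

```bash
python3 -m pendant '[{"tx":-2,"ty":0,"tz":0,"ax":0,"ay":0,"az":0,"jaw":0},{"tx":-2,"ty":0,"tz":0,"ax":0,"ay":0,"az":0,"jaw":0},{"tx":-2,"ty":0,"tz":0,"ax":0,"ay":0,"az":0,"jaw":0},{"tx":-2,"ty":0,"tz":0,"ax":0,"ay":0,"az":0,"jaw":0},{"tx":0,"ty":0,"tz":0,"ax":0,"ay":0,"az":0,"jaw":0}]' 60; python3 -c "
from h import *
tip()"; python3 -m pendant '[{"tx":-2,"ty":0,"tz":0,"ax":0,"ay":0,"az":0,"jaw":0},{"tx":-2,"ty":0,"tz":0,"ax":0,"ay":0,"az":0,"jaw":0},{"tx":0,"ty":0,"tz":0,"ax":0,"ay":0,"az":0,"jaw":0},{"tx":0,"ty":0,"tz":0,"ax":0,"ay":0,"az":0,"jaw":0}]'; python3 -c "
from h import *
tip(); boxfit('wrist'); boxfit('scene')"
```

```text
time: 24.6
position: [498.2, 44.4, 6.7]
ee_rot: [[-0.994, 0.111, -0.005], [0.111, 0.994, -0.005], [0.004, -0.006, -1.0]]
ft_force: [-7.7, 1.0, -2.2]
opening: 0.0
grasp_force: 3.8
t 24.6 front of tip in cradle [-64.11  -1.24  34.71] F [-7.75  1.02 -2.21]
time: 24.93
position: [501.3, 44.0, 6.5]
ee_rot: [[-0.994, 0.11, -0.006], [0.11, 0.994, -0.006], [0.005, -0.006, -1.0]]
ft_force: [-9.1, 2.1, -3.6]
opening: -0.4
grasp_force: 4.4
t 24.9333 front of tip in cradle [-60.95  -1.26  34.52] F [-9.11  2.08 -3.57]
wrist lid slope deg 7.534123340793648 z at 0 75.18539959566864 x [-83.37 -41.44] y [-15.23  11.11] 645
scene lid slope deg -6.865035764998985 z at 0 63.75904779402708 x [-68.57  43.39] y [-23.28  25.15] 388
```

```bash
python3 -m pendant '[{"tx":-2,"ty":0,"tz":0,"ax":0,"ay":0,"az":0,"jaw":0},{"tx":-2,"ty":0,"tz":0,"ax":0,"ay":0,"az":0,"jaw":0},{"tx":-1,"ty":0,"tz":0,"ax":0,"ay":0,"az":0,"jaw":0},{"tx":0,"ty":0,"tz":0,"ax":0,"ay":0,"az":0,"jaw":0},{"tx":0,"ty":0,"tz":0,"ax":0,"ay":0,"az":0,"jaw":0}]' 60; python3 -c "
from h import *
tip();boxfit('scene')"
```

```text
time: 25.45
position: [505.0, 43.4, 6.3]
ee_rot: [[-0.994, 0.11, -0.008], [0.11, 0.994, -0.006], [0.007, -0.007, -1.0]]
ft_force: [-10.1, 1.7, -3.1]
opening: -0.1
grasp_force: 5.3
t 25.45 front of tip in cradle [-57.12  -1.42  34.3 ] F [-10.08   1.71  -3.07]
scene lid slope deg -6.625303327550183 z at 0 63.925361821675736 x [-61.94  43.34] y [-23.6   25.27] 398
```

```bash
python3 -m pendant '[{"tx":-1.5,"ty":0,"tz":0,"ax":0,"ay":0,"az":0,"jaw":0},{"tx":0,"ty":0,"tz":1.5,"ax":0,"ay":0,"az":0,"jaw":0},{"tx":0,"ty":0,"tz":1.5,"ax":0,"ay":0,"az":0,"jaw":0},{"tx":0,"ty":0,"tz":1.5,"ax":0,"ay":0,"az":0,"jaw":0},{"tx":0,"ty":0,"tz":0,"ax":0,"ay":0,"az":0,"jaw":0},{"tx":0,"ty":0,"tz":0,"ax":0,"ay":0,"az":0,"jaw":0}]' 60; python3 -c "
from h import *
tip();boxfit('scene')"
```

```text
time: 26.0
position: [505.5, 43.3, 1.6]
ee_rot: [[-0.994, 0.11, -0.01], [0.11, 0.994, -0.006], [0.009, -0.007, -1.0]]
ft_force: [-11.9, 2.0, -2.9]
opening: 0.3
grasp_force: 6.0
t 26.0 front of tip in cradle [-56.57  -1.46  29.57] F [-11.91   2.02  -2.89]
scene lid slope deg -5.289204939077288 z at 0 61.282402811384785 x [-62.06  44.54] y [-23.78  25.27] 339
```

```bash
python3 -m pendant '[{"tx":0,"ty":0,"tz":1.5,"ax":0,"ay":0,"az":0,"jaw":0},{"tx":0,"ty":0,"tz":0,"ax":0,"ay":0,"az":0,"jaw":0},{"tx":0,"ty":0,"tz":0,"ax":0,"ay":0,"az":0,"jaw":0},{"tx":1,"ty":0,"tz":0,"ax":0,"ay":0,"az":0,"jaw":0},{"tx":1,"ty":0,"tz":0,"ax":0,"ay":0,"az":0,"jaw":0},{"tx":1,"ty":0,"tz":0,"ax":0,"ay":0,"az":0,"jaw":0},{"tx":1,"ty":0,"tz":0,"ax":0,"ay":0,"az":0,"jaw":0}]' 60; python3 -c "
from h import *
tip();boxfit('scene')"; python3 -m pendant '[{"tx":1,"ty":0,"tz":0,"ax":0,"ay":0,"az":0,"jaw":0},{"tx":1,"ty":0,"tz":0,"ax":0,"ay":0,"az":0,"jaw":0},{"tx":1,"ty":0,"tz":0,"ax":0,"ay":0,"az":0,"jaw":0},{"tx":1,"ty":0,"tz":0,"ax":0,"ay":0,"az":0,"jaw":0},{"tx":1,"ty":0,"tz":0,"ax":0,"ay":0,"az":0,"jaw":0},{"tx":1,"ty":0,"tz":0,"ax":0,"ay":0,"az":0,"jaw":0},{"tx":0,"ty":0,"tz":0,"ax":0,"ay":0,"az":0,"jaw":0}]' 60; python3 -c "
from h import *
tip();boxfit('scene')"
```

```text
time: 26.63
position: [505.4, 43.9, 0.7]
ee_rot: [[-0.994, 0.111, -0.003], [0.111, 0.994, -0.005], [0.003, -0.005, -1.0]]
ft_force: [-5.4, 1.5, -3.3]
opening: 0.3
grasp_force: 2.7
t 26.6333 front of tip in cradle [-56.9   -0.95  28.67] F [-5.38  1.47 -3.27]
scene lid slope deg -4.615361418154118 z at 0 60.90616616397125 x [-61.99  43.95] y [-23.5   25.46] 319
time: 27.27
position: [502.0, 44.1, 1.3]
ee_rot: [[-0.994, 0.111, 0.001], [0.111, 0.994, -0.005], [-0.002, -0.005, -1.0]]
ft_force: [-6.7, 0.1, -3.7]
opening: 0.4
grasp_force: 2.8
t 27.2667 front of tip in cradle [-60.4   -1.08  29.32] F [-6.66  0.06 -3.69]
scene lid slope deg -2.900270107736124 z at 0 56.984090858262704 x [-64.43  43.55] y [-23.19  25.84] 288
```

```bash
python3 -m pendant '[{"tx":2,"ty":0,"tz":0,"ax":0,"ay":0,"az":0,"jaw":0},{"tx":2,"ty":0,"tz":0,"ax":0,"ay":0,"az":0,"jaw":0},{"tx":4,"ty":0,"tz":0,"ax":0,"ay":0,"az":0,"jaw":0},{"tx":6,"ty":0,"tz":0,"ax":0,"ay":0,"az":0,"jaw":0},{"tx":8,"ty":0,"tz":0,"ax":0,"ay":0,"az":0,"jaw":0},{"tx":0,"ty":0,"tz":0,"ax":0,"ay":0,"az":0,"jaw":0}]' 60; python3 -c "
from h import *
tip();boxfit('scene')"; python3 -m pendant '[{"tx":0,"ty":0,"tz":-20,"ax":0,"ay":0,"az":0,"jaw":0},{"tx":0,"ty":0,"tz":-20,"ax":0,"ay":0,"az":0,"jaw":0},{"tx":0,"ty":0,"tz":-20,"ax":0,"ay":0,"az":0,"jaw":0},{"tx":0,"ty":0,"tz":-15,"ax":0,"ay":0,"az":0,"jaw":0},{"tx":0,"ty":0,"tz":0,"ax":0,"ay":0,"az":0,"jaw":0},{"tx":0,"ty":0,"tz":0,"ax":0,"ay":0,"az":0,"jaw":0}]' 60; python3 -c "
from h import *
tip();boxfit('scene');boxfit('wrist');boxfit('top'); plan(cw(-48,0,60),Y,0)"
```

```text
time: 27.82
position: [480.3, 47.6, 1.8]
ee_rot: [[-0.994, 0.11, 0.003], [0.11, 0.994, -0.005], [-0.003, -0.004, -1.0]]
ft_force: [-0.9, -0.4, -0.0]
opening: 0.0
grasp_force: 0.0
t 27.8167 front of tip in cradle [-82.44  -0.11  29.82] F [-0.87 -0.41 -0.03]
scene lid slope deg -1.5323091352758502 z at 0 56.5603893086906 x [-84.86  43.2 ] y [-23.33  26.  ] 320
time: 28.37
position: [482.5, 47.4, 77.1]
ee_rot: [[-0.994, 0.112, 0.006], [0.112, 0.994, -0.004], [-0.006, -0.003, -1.0]]
ft_force: [0.5, 0.3, -0.5]
opening: 0.0
grasp_force: 0.0
t 28.3667 front of tip in cradle [-80.32  -0.05 105.07] F [ 0.51  0.3  -0.5 ]
scene lid slope deg -0.17435888257550375 z at 0 56.275682491594736 x [-56.88  44.58] y [-23.08  25.71] 364
wrist lid slope deg 0.38271779899267033 z at 0 56.04160455148764 x [-7.88 22.34] y [-25.82  23.74] 296
no box
t 28.5167 pos [481.03  47.2   75.75] xaxis [-0.99  0.11 -0.  ] q7 24.940463472985602
turn [-0.28  0.17  0.01] shift now [-44.53   0.56  15.87] shift after turn [-44.58   0.5   15.75]
F [-0.09 -0.69  0.73] open -0.051626813910293855 grip 0.0
```

The lid now reads flat: slope −0.2° and height 56 mm, as expected. I back the arm off and verify with clear views.

```bash
python3 -m pendant '[{"tx":0,"ty":0,"tz":-25,"ax":0,"ay":0,"az":0,"jaw":0},{"tx":10,"ty":-20,"tz":-25,"ax":0,"ay":0,"az":0,"jaw":0},{"tx":5,"ty":-30,"tz":-25,"ax":0,"ay":0,"az":0,"jaw":0},{"tx":0,"ty":-30,"tz":0,"ax":0,"ay":0,"az":0,"jaw":0},{"tx":0,"ty":-30,"tz":0,"ax":0,"ay":0,"az":0,"jaw":0},{"tx":0,"ty":-30,"tz":0,"ax":0,"ay":0,"az":0,"jaw":0},{"tx":0,"ty":-30,"tz":0,"ax":0,"ay":0,"az":0,"jaw":0},{"tx":0,"ty":-20,"tz":0,"ax":0,"ay":0,"az":0,"jaw":0},{"tx":0,"ty":0,"tz":0,"ax":0,"ay":0,"az":0,"jaw":0},{"tx":0,"ty":0,"tz":0,"ax":0,"ay":0,"az":0,"jaw":0},{"tx":0,"ty":0,"tz":0,"ax":0,"ay":0,"az":0,"jaw":0}]' 60; python3 - <<'E'
from h import *
for c in ("scene","wrist","top"): p=boxfit(c)
W=cloud(p).reshape(-1,3)
P=W[(W[:,2]>36)&(W[:,2]<50)&(abs(W[:,0]-459)<90)&(abs(W[:,1]-247)<60)]; print("empty",fit(P),np.median(P[:,2]))
for l in ("strip2","caul","disc","lacquer_lid"):
    r=bot.pinpoint(l,p)
    if r: print(l,world(p,px(r[0]["xy"])))
E
```

```text
time: 29.43
position: [445.1, -138.4, 151.8]
ee_rot: [[-0.994, 0.11, 0.003], [0.11, 0.994, -0.003], [-0.003, -0.003, -1.0]]
ft_force: [-0.1, 0.6, -0.1]
opening: -0.3
grasp_force: 0.0
scene lid slope deg 0.18529021560733863 z at 0 56.38834604457567 x [-57.55  44.48] y [-23.23  25.49] 358
wrist lid slope deg 0.056084925663066325 z at 0 55.91596690608565 x [-60.85  43.48] y [-26.45  23.11] 3080
top lid slope deg 0.40902470604247715 z at 0 56.19062935873072 x [-58.02  43.86] y [-24.12  24.85] 596
empty [458.2 246.7 121.9  51.8   8.7] 43.97348702539432
strip2 [730.71 254.18  30.12]
caul [ 653.99 -436.24   11.73]
disc [ 672.66 -236.73   24.45]
lacquer_lid [546.49 451.95  21.81]
```

All three cameras show the box flat: slope under 0.5°, lid at 56 mm, end at −60. The empty box is upright where it was and the bystanders have not moved. Handing in.

```bash
python3 -c "
from plant import bot
print(bot.close_job())"
```

```text
the job is handed in; nothing more can be done
None
```

The full box was the right-hand one (4.9 N when lifted, against about 1 N for the other); it lies flat in the cradle behind the sill, the empty box stands upright on the bench, nothing else moved, and the job was handed in at about 30 s.

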